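Rebuild the spring pack and clamp it shut

ROBOT

A 6-joint arm with a two-finger parallel gripper is mounted at the origin on the work surface. World frame = base frame: x ahead of the robot, y to its left, z up, the work surface at z = 0. Lengths are in m, angles in degrees, forces in N, time in s.
With the tool pointing down it reaches from about 0.275 to 0.75 m from the base axis. Payload 10.2 kg.
Tool frame: the origin (TCP) lies on the front face of the gripper's body, between the roots of the fingers; the fingertips stand 64 mm ahead of it and the grasp point (between the pads) lies ctrl.grip_depth ahead of it (ctrl.grip_depth is the distance from the TCP to the grasp point, in m); x points along the fingers, y is the direction in which the jaws open and shut, and the axes are right-handed (so a half turn about x gives the same grasp; the last joint's range is limited). The gripper opens to 88 mm and grips with 3 to 60 N. Pads are 18 mm wide; open, the fingers measure 123 mm over their backs; the gripper's body (75 mm by 187 mm) begins 45 mm behind the grasp point.
Start: joints at [60.711, 17.928, 85.812, -0, 76.261, -12.8], TCP at [0.149, 0.503, 0.303] pointing down, gripper open.
Joint ranges: [-168.41, 168.41], [-55.51, 124.54], [10.69, 146.95], [-70.63, 250.63], [1, 178], [-165.06, 165.06]. Speed limits (degrees/s): [136.94, 136.94, 172.46, 180, 180, 180].

INTERFACE

Orientations are given as [roll, pitch, yaw] about the fixed x, y, z axes, in that order (R = Rz(yaw) Ry(pitch) Rx(roll)).
In Python, from plant import ctrl gives the robot as it stands.
- The arm moves only by the tool drive_tool, never from a script. Its argument "steps" is a list of rows, each an object of numbers: "tx", "ty", "tz": the shift along the tool's x, y, z in m; "twist": the turn about the tool's x in degrees. A call has 1 to 5 rows; each row shifts and turns the pose as measured when the row begins, along the tool's axes as they then stand; what a row does not reach is not made up. A row lasts 1/10 s, in which the tool goes at most 50 mm and 8.59 degrees, less where a joint would pass 70% of its speed; a pose out of reach is approached as far as the arm can. A call with a gripper value outside its range is refused whole. "fingers" is the opening, from 0 (shut) to 1 (fully open), set as the call begins (left out, the last holds). The fingers move at their own pace and stop on an object; the grip force is fixed at half the most. Time passes only in rows, so rows that do not move let the fingers close. It gives the time, the measured TCP pose, the force and the opening at its end, in the units of the state.
- ctrl.state(): the state, without advancing time (a new reading comes with each control period).
- ctrl.capture(name): name is "side" or "top"; returns the picture (384x512x3 uint8, red, green, blue); there is no depth.
- ctrl.camera_model(name): a dict with "intrinsics" (3x3 intrinsics, pixels), "position" and "rotation" of the camera in the world. Camera axes: x right, y up, looking along -z (the intrinsics and any distortion apply to the point x, -y, -z); pixel columns grow to the right and rows downward; lengths in m; the calibration is good to about 2 mm. A picture is of the moment at which its call begins. camera_model takes no time and is no camera call.
- ctrl.hand_in(): hands the job in, once; it reports no verdict.
Trained networks look in the newest picture that a camera, given by its name, has taken for a name from the list of things; names that differ only in an ending like _2 or _b are one class to them, and where a whole thing is asked for, a point or a joint stands for the part that bears it (a point fixed in the world has none). Each returns a list of dicts, best first, with "conf" (0 to 1); they miss things now and then, are a little off and sometimes report something else, mostly with a low value. They report only what shows in the picture. A call takes as long as a camera call. They do not tell look-alikes from the thing itself.
- ctrl.find_in(camera, query): "rect" ([centre column, centre row, width, height] in pixels, round what is visible of it).
- ctrl.regions_of(camera, query): "pixels" (384x512 bool, what is visible of it) and "rect" ([centre column, centre row, width, height] in pixels, round what is visible of it).
- ctrl.landmark_of(camera, query): "uv" ([column, row] in pixels: a listed point, or the origin of a listed thing).
The state is a dict: "t": time; "joints": joint angles; "joint_velocities": joint speeds; "joint_torque": joint torques, N m; "tcp_pos": TCP position; "tcp_rot": TCP orientation; "wrist_force": force on the tool from outside, world axes, zero at the start; "moment": the same for the moment, N m; "width": finger opening in m.
Only numpy, scipy, OpenCV 4.12 (cv2) and the standard library are available. Lean on these libraries where they do the work, as an engineer would, in place of code of your own. Each camera call takes 0.05 s, during which the arm holds its last target.

TASK

Put all the cone washers that lie on the rubber mat onto the brass arbor of the spring frame, the way up they lie and so ordered that every neighbour faces the other way (rim to rim, crown to crown; if there is one more of one facing, that facing goes at the bottom), each seated squarely on the one below. Then swing the yellow bar down level over the pack, and only after that fold the red lever fully down onto the bar. Leave the tin, the screwdriver and the mug where they are.

Things in the scene. Friction and masses are not known exactly. Their poses are not given: they have to be found in the camera images.
- washer1_centre (a point): Loose cone washer (may be absent), 85 g: 62 across, bore 30, 12 high. Point: on its axis, half-way up. Wide rim end has an upright lip, 62 across, 5 high; cone narrows from there to the crown, 38 across. Outside bare steel, hollow side orange. Own z runs from rim to crown: z up = crown up (lip 0 to 5 above its support); z down = orange hollow up (lip 7 to 12 above its support).
- washer2_centre (a point): Loose cone washer (may be absent), 85 g: 62 across, bore 30, 12 high. Point: on its axis, half-way up. Wide rim end has an upright lip, 62 across, 5 high; cone narrows from there to the crown, 38 across. Outside bare steel, hollow side orange. Own z runs from rim to crown: z up = crown up (lip 0 to 5 above its support); z down = orange hollow up (lip 7 to 12 above its support).
- washer3_centre (a point): Loose cone washer (may be absent), 85 g: 62 across, bore 30, 12 high. Point: on its axis, half-way up. Wide rim end has an upright lip, 62 across, 5 high; cone narrows from there to the crown, 38 across. Outside bare steel, hollow side orange. Own z runs from rim to crown: z up = crown up (lip 0 to 5 above its support); z down = orange hollow up (lip 7 to 12 above its support).
- washer4_centre (a point): Loose cone washer (may be absent), 85 g: 62 across, bore 30, 12 high. Point: on its axis, half-way up. Wide rim end has an upright lip, 62 across, 5 high; cone narrows from there to the crown, 38 across. Outside bare steel, hollow side orange. Own z runs from rim to crown: z up = crown up (lip 0 to 5 above its support); z down = orange hollow up (lip 7 to 12 above its support).
- washer5_centre (a point): Loose cone washer (may be absent), 85 g: 62 across, bore 30, 12 high. Point: on its axis, half-way up. Wide rim end has an upright lip, 62 across, 5 high; cone narrows from there to the crown, 38 across. Outside bare steel, hollow side orange. Own z runs from rim to crown: z up = crown up (lip 0 to 5 above its support); z down = orange hollow up (lip 7 to 12 above its support).
- washer6_centre (a point): Loose cone washer (may be absent), 85 g: 62 across, bore 30, 12 high. Point: on its axis, half-way up. Wide rim end has an upright lip, 62 across, 5 high; cone narrows from there to the crown, 38 across. Outside bare steel, hollow side orange. Own z runs from rim to crown: z up = crown up (lip 0 to 5 above its support); z down = orange hollow up (lip 7 to 12 above its support).
- arbor_foot (a point): Foot of the brass arbor of the spring frame: on its axis, at the top of the base plate (10 above the bench), where the first washer rests. Fixed upright pin, diameter 26.4, 74 tall, last 12 tapering to 16. Frame axes: z up, y from the bar's hinge towards the lever's pivot. Alternating washers add 12 of height each; two facing the same way nest and add about 7.6.
- spring_frame: Grey fixed frame; origin under the centre of its base plate, 130 (x) by 250 (y) by 10; axes as arbor_foot. Uprights with steel cheeks at y = -100 and +100: inner faces 91 from the arbor axis, 66 wide in x, tops 114 (-y) and 122 (+y) above the bench. The x sides are open.
- bar_hinge (a point): Hinge axis of the yellow bar (along the frame's x) on the -y upright, y = -98, 98 above the bench. Bar 184 long from here, 40 wide, 12 thick, hinge axis at mid-thickness. Own y points along the bar to its free end, own z is the normal of its upper (when open: outer) face, 6 from the axis.
- bar_end (a point): Middle of the end edge of the bar's upper face, 184 along the bar from its hinge.
- bar (a joint): Angle of the yellow bar, rad: 0 = shut, level above the arbor, its end on the +y upright; grows as it opens up and away to -y (1.57 = upright). Starts open at 1.75 to 2.05, leaning outward. Stiff hinge (0.4 N m): stays where it is left; about 3 N pushes it near its end.
- lever_hinge (a point): Pivot axis of the red lever (along the frame's x) on the +y upright, y = +108, 112 above the bench. Lever 85 long from here, 22 wide, 10 thick, axis at mid-thickness. Own -y points along the lever to its free end, own z is the normal of its upper (when raised: outer) face.
- lever_end (a point): Middle of the end edge of the lever's upper face, 85 along the lever from its pivot.
- lever (a joint): Angle of the red lever, rad: 0 = fully down, flat along the top of the shut bar, pointing to the bar's hinge; grows as it is raised and laid outward to +y (1.57 = upright). Starts raised at 1.7 to 2.1. Stays where it is left (friction 0.13 N m; about 2 N pushes it near its end).
- mat: Black rubber mat on the bench, fixed, 250 (x) by 350 (y), 3 thick; the washers lie on it. Origin at the centre of its underside.
- grease_tin: Green closed tin, diameter 64, height 75; origin at the centre of its underside. Bystander.
- screwdriver: Screwdriver lying on the bench. Bystander.
- mug: Blue mug, diameter 80, height 90, with a handle; origin at the centre of its underside. Bystander.
Mind the look-alikes: they are no part of the job. What is shaped like the part that bears washer3_centre but pink or turquoise is not meant.

How it is judged:
By the outcome, as a careful person would: the job done as asked, in the order asked, and still so for the second after the job is handed in, with the robot touching nothing.
Of washer1, washer3, washer5 only 2 to 3 are there at a start; the rules pass over those that are not, and their reading is None.
Of washer2, washer4, washer6 only 2 to 3 are there at a start; the rules pass over those that are not, and their reading is None.
At some moment in a run one of washer1, washer2, washer3, washer4, washer5, washer6 may be knocked a few centimetres aside while the robot is not near it.
It also fails if it takes over 210 s, if anything falls off the work surface, if the arm or the gripper's body presses on something with over 40 N, if the wrist force passes 120 N, or if a joint passes its speed limit or range.

## Working session

There is one attempt and no reset: what is moved stays moved. The work goes in short steps, Python scripts to look and compute and a tool call to move; the robot and the scene stay as the last step left them, time stands still between calls to the robot, and variables do not carry over. Pictures are saved under pics/ and viewed, and the job is handed in when it is done.

Besides the shell and the picture viewer there is one more tool, called after "Request:" as name(argument=value, ...), one argument or row to a line, values as JSON. drive_tool: Moves the arm, as the interface text tells. Its arguments: {"type":"object","properties":{"steps":{"type":"array"},"fingers":{"type":"number"}},"required":["steps"]}

```bash
ls; mkdir -p pics; python3 - <<'E'
from plant import ctrl
import cv2
for n in("top","side"):
    im=ctrl.capture(n); cv2.imwrite(f"pics/{n}0.png",cv2.resize(im[:,:,::-1],None,fx=1.5,fy=1.5,interpolation=cv2.INTER_CUBIC))
    m=ctrl.camera_model(n); print(n,m)
s=ctrl.state(); print(s, ctrl.grip_depth)
E
```

```text
pics
top {'intrinsics': array([[355.01118028,   0.        , 258.50958852],
       [  0.        , 355.01118028, 191.25408507],
       [  0.        ,   0.        ,   1.        ]]), 'position': array([0.45731941, 0.0401535 , 0.92613578]), 'rotation': array([  4.62814656,   0.85274462, -89.06312125])}
side {'intrinsics': array([[354.40732639,   0.        , 255.52123578],
       [  0.        , 354.40732639, 186.98067109],
       [  0.        ,   0.        ,   1.        ]]), 'position': array([ 0.230269  , -0.50358638,  0.74780094]), 'rotation': array([ 45.18497207,   0.25792841, -29.06948177])}
{'t': 0.1, 'joints': array([ 6.07098309e+01,  1.79566609e+01,  8.58493214e+01,  6.19555628e-04,
        7.62611588e+01, -1.27989763e+01]), 'joint_velocities': array([-0.04301899, -0.05066184, -0.17011412, -0.0425414 , -0.12033449,
       -0.09419314]), 'joint_torque': array([ 2.90308504e-03, -4.02817726e+01, -2.52643114e+01,  6.95943413e-02,
        3.42600793e-02, -2.77871226e-05]), 'tcp_pos': array([0.14895895, 0.50327156, 0.30221668]), 'tcp_rot': array([-103.3123945 ,   89.93285622, -119.8037348 ]), 'wrist_force': array([-0.59697624,  0.58486285, -0.52341884]), 'moment': array([-0.0144871, -0.0060899,  0.0622388]), 'width': 0.08819897507648343} 0.0453
```

View pics/top0.png

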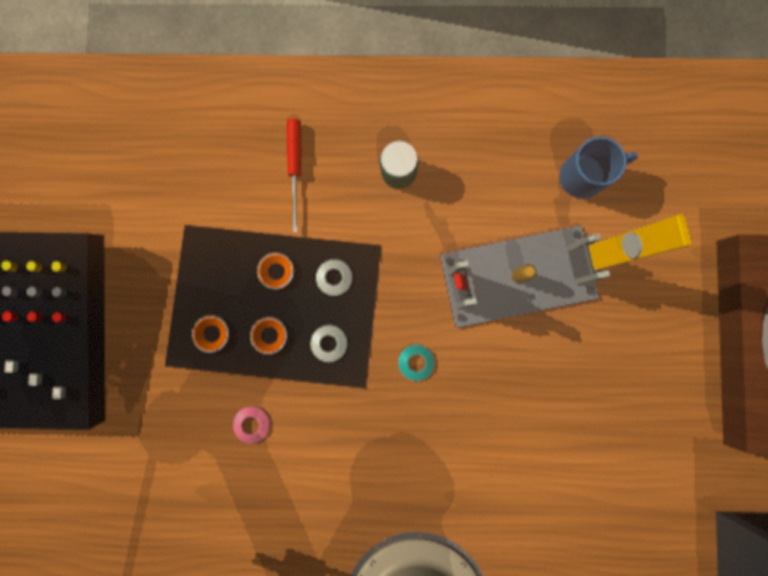

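View pics/side0.png

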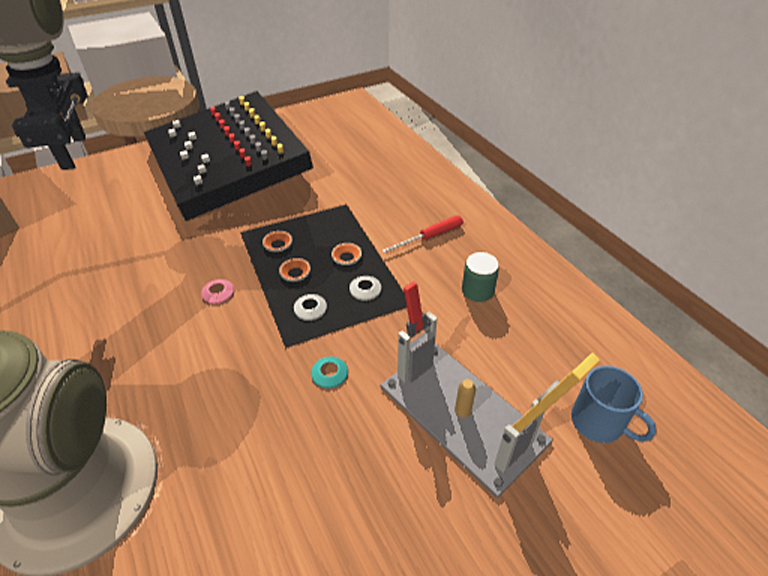

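```bash
cat > h.py <<'E'
from plant import ctrl
import numpy as np, cv2
from scipy.spatial.transform import Rotation as R
def rot(e): return R.from_euler('xyz',e,degrees=True).as_matrix()
def ray(cam,uv):
    m=ctrl.camera_model(cam);K=m['intrinsics'];d=np.linalg.solve(K,[uv[0],uv[1],1.]);d=np.array([d[0],-d[1],-d[2]])
    return np.array(m['position']),rot(m['rotation'])@d
def atz(cam,uv,z):
    p,d=ray(cam,uv);return p+d*(z-p[2])/d[2]
def proj(cam,P):
    m=ctrl.camera_model(cam);c=rot(m['rotation']).T@(np.array(P)-m['position']);q=m['intrinsics']@np.array([c[0],-c[1],-c[2]]);return q[:2]/q[2]
def tri(a,b):
    (p,d),(q,e)=ray('top',a),ray('side',b);d=d/np.linalg.norm(d);e=e/np.linalg.norm(e)
    s=np.linalg.lstsq(np.c_[d,-e],q-p,rcond=None)[0];x,y=p+s[0]*d,q+s[1]*e
    return (x+y)/2,np.linalg.norm(x-y)
def snap(cam,name,box=None,f=1.5):
    im=ctrl.capture(cam)[:,:,::-1].copy()
    if box is not None: im=im[box[1]:box[3],box[0]:box[2]]
    cv2.imwrite(f'pics/{name}.png',cv2.resize(im,None,fx=f,fy=f,interpolation=cv2.INTER_CUBIC))
def tool():
    s=ctrl.state();return s['t'],s['tcp_pos'],rot(s['tcp_rot']),s['width'],s['wrist_force']
def delta(target):
    t,p,M,w,f=tool();return M.T@(np.array(target)-p)
E
python3 - <<'E'
from h import *
np.set_printoptions(precision=4,suppress=True)
for c in('top','side'):
    ctrl.capture(c)
    for q in('washer1_centre','arbor_foot','spring_frame','bar_hinge','bar_end','lever_hinge','lever_end','mug','mat'):
        z={'arbor_foot':.01,'spring_frame':0,'mug':0,'mat':0}.get(q)
        for r in ctrl.landmark_of(c,q)[:9]:
            uv=r['uv'];print(c,q,round(r['conf'],2),np.round(uv,1), atz(c,uv,.009)[:2] if 'washer' in q else (atz(c,uv,z)[:2] if z is not None else ''))
t,p,M,w,f=tool();print(t,p,'\n',M)
E
```

```text
top washer1_centre 0.66 [344.9 183.6] [ 0.5546 -0.1682]
top arbor_foot 0.91 [347.5 184.4] [ 0.5525 -0.1746]
top spring_frame 0.91 [343.4 181. ] [ 0.5623 -0.1663]
top spring_frame 0.71 [348.4 184.3] [ 0.5538 -0.1793]
top bar_hinge 0.87 [395.6 178.4] 
top bar_hinge 0.55 [301.6 185.9] 
top bar_hinge 0.16 [347.8 181.9] 
top bar_end 0.9 [458.8 154.1] 
top lever_hinge 0.71 [312.2 187.8] 
top lever_end 0.58 [302.4 187.8] 
top mug 0.73 [388.9 117.3] [ 0.7337 -0.2869]
top mat 0.94 [180.5 200.6] [0.5044 0.2592]
top mat 0.47 [304.6 190. ] [ 0.5372 -0.0652]
top mat 0.4 [389.1 119.8] [ 0.727  -0.2873]
side washer1_centre 0.26 [318.4 197.7] [0.7246 0.0215]
side arbor_foot 0.94 [309.  276.4] [ 0.5528 -0.1756]
side arbor_foot 0.25 [399.3 276.4] [ 0.7379 -0.2791]
side spring_frame 0.64 [308.  277.7] [ 0.5531 -0.1728]
side spring_frame 0.52 [270.2 188.8] [0.6274 0.1278]
side bar_hinge 0.86 [349.3 277.9] 
side bar_hinge 0.64 [393.2 246. ] 
side bar_end 0.7 [244.  190.6] 
side bar_end 0.58 [391.5 244.6] 
side lever_hinge 0.62 [279.  220.2] 
side mug 0.77 [400.2 278.2] [ 0.7431 -0.2807]
side mug 0.43 [318.8 196.6] [0.7343 0.0309]
side mug 0.37 [309.1 276.4] [ 0.5574 -0.1713]
side mat 0.6 [208.  173.8] [0.4923 0.2792]
1.1 [0.149  0.5034 0.3027] 
 [[ 0.      0.2839  0.9589]
 [-0.      0.9589 -0.2839]
 [-1.     -0.      0.    ]]
```

```bash
python3 - <<'E'
from h import *
np.set_printoptions(precision=4,suppress=True)
for c in('top','side'):
    ctrl.capture(c)
    for k in(2,3,4,5,6):
        q=f'washer{k}_centre'
        for r in ctrl.landmark_of(c,q)[:7]:
            uv=r['uv'];print(c,q,round(r['conf'],2),np.round(uv,1), atz(c,uv,.009)[:2])
for n,a,b in(('barh',[395.6,178.4],[349.3,277.9]),('barend',[458.8,154.1],[391.5,244.6]),('levh',[312.2,187.8],[279,220.2])):print(n,tri(a,b))
# circle fit by colour segmentation at top
im=ctrl.capture('top');hsv=cv2.cvtColor(im,cv2.COLOR_RGB2HSV)
mat=np.zeros(im.shape[:2],np.uint8);cv2.fillPoly(mat,[np.array([[124,152],[252,165],[243,257],[112,243]])],1)
g=((im.max(2)>75)&(mat>0)).astype(np.uint8)
n,l,st,ce=cv2.connectedComponentsWithStats(g)
for i in range(1,n):
    if st[i,4]>100:
        cs,_=cv2.findContours((l==i).astype(np.uint8),cv2.RETR_EXTERNAL,cv2.CHAIN_APPROX_NONE);e=cv2.fitEllipse(cs[0]);print(e,st[i,4],atz('top',e[0],.014)[:2],atz('top',e[0],.0055)[:2])
E
```

```text
top washer2_centre 0.65 [138. 222.] [0.4468 0.3655]
top washer3_centre 0.82 [219.1 230. ] [0.4298 0.1548]
top washer3_centre 0.72 [167.9 282.3] [0.295  0.2822]
top washer3_centre 0.57 [277.2 242.9] [0.3994 0.005 ]
top washer3_centre 0.56 [383.7 118.5] [ 0.7277 -0.2701]
top washer4_centre 0.73 [184.3 182.7] [0.5508 0.2487]
top washer4_centre 0.49 [263.4 111.3] [0.7433 0.0456]
top washer5_centre 0.66 [310.7 186.5] [ 0.5457 -0.0799]
top washer5_centre 0.6 [222.8 186.3] [0.5428 0.148 ]
top washer6_centre 0.75 [177.3 221.9] [0.4488 0.2635]
side washer2_centre 0.7 [185.2 159.9] [0.4518 0.3662]
side washer2_centre 0.31 [399.3 278.7] [ 0.7341 -0.2833]
side washer3_centre 0.69 [220.4 244.8] [0.4095 0.0094]
side washer3_centre 0.51 [204.2 203.4] [0.4301 0.1615]
side washer3_centre 0.48 [143.2 193.6] [0.2905 0.2841]
side washer4_centre 0.77 [226.8 171.2] [0.5448 0.2522]
side washer5_centre 0.59 [245.3 192.4] [0.5518 0.143 ]
side washer5_centre 0.44 [396.2 278.8] [ 0.7276 -0.28  ]
side washer6_centre 0.46 [193.8 182. ] [0.4373 0.2573]
barh (array([ 0.5642, -0.2631,  0.1196]), np.float64(0.017907277125304297))
barend (array([ 0.5828, -0.3133,  0.2813]), np.float64(2.2121792390409524e-05))
levh (array([ 0.5316, -0.0689,  0.1167]), np.float64(0.0017099338506437992))
((183.0596923828125, 179.9930877685547), (24.439767837524414, 24.629104614257812), 29.840415954589844) 434 [0.5573 0.251 ] [0.5582 0.253 ]
((222.0, 184.5), (24.306575775146484, 24.80236053466797), 10.498819351196289) 436 [0.547  0.1496] [0.5479 0.1507]
((139.75421142578125, 222.17752075195312), (23.88495635986328, 24.888158798217773), 36.44465255737305) 417 [0.4465 0.3592] [0.4464 0.3621]
((178.5445556640625, 223.34400939941406), (24.352352142333984, 24.910993576049805), 32.23700714111328) 424 [0.4452 0.2589] [0.4451 0.261 ]
((218.52777099609375, 228.5869598388672), (24.379688262939453, 25.0180721282959), 3.6984243392944336) 434 [0.4335 0.1557] [0.4333 0.1568]
```

```bash
python3 - <<'E'
from h import *
snap('top','topcrop',(105,140,300,265),4)
snap('top','frame',(280,130,470,230),4)
snap('side','sframe',(240,170,400,340),4)
for c in('top','side'):
    for r in ctrl.regions_of(c,'spring_frame')[:1]:
        m=r['pixels'].astype(np.uint8);cs,_=cv2.findContours(m,0,1);h=max(cs,key=cv2.contourArea)
        rc=cv2.boxPoints(cv2.minAreaRect(h));print(c,r['conf'],m.sum(),rc.round(1).tolist())
        if c=='top':
            for q in rc: print(atz('top',q,.01).round(4))
E
```

```text
top 0.62 6470 [[290.79998779296875, 169.39999389648438], [454.8999938964844, 132.89999389648438], [466.20001220703125, 183.6999969482422], [302.0, 220.1999969482422]]
[ 0.5895 -0.0279  0.01  ]
[ 0.6913 -0.4535  0.01  ]
[ 0.5587 -0.4786  0.01  ]
[ 0.4584 -0.058   0.01  ]
side 0.92 6631 [[229.6999969482422, 289.70001220703125], [271.1000061035156, 185.6999969482422], [399.70001220703125, 236.89999389648438], [358.20001220703125, 340.79998779296875]]
```

View pics/topcrop.png

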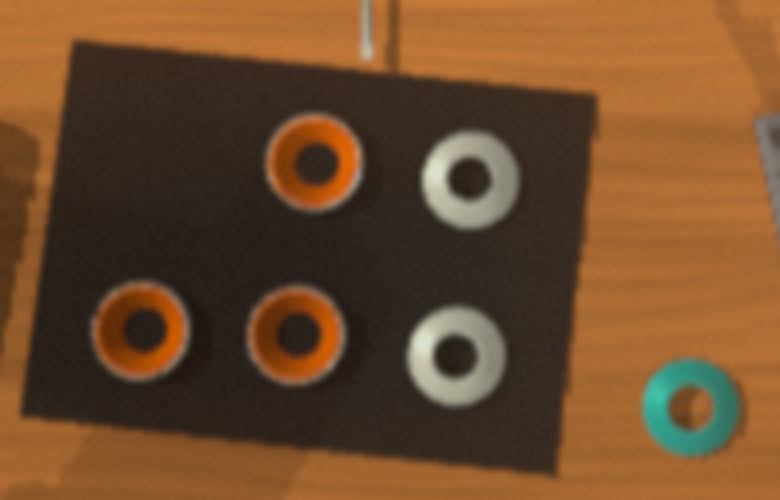

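View pics/frame.png

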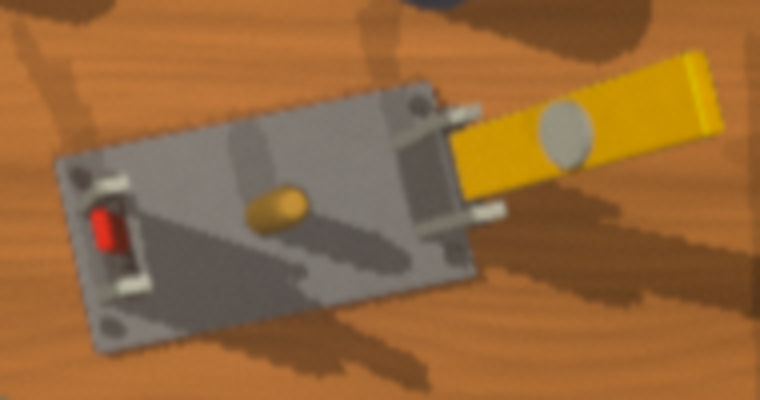

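View pics/sframe.png

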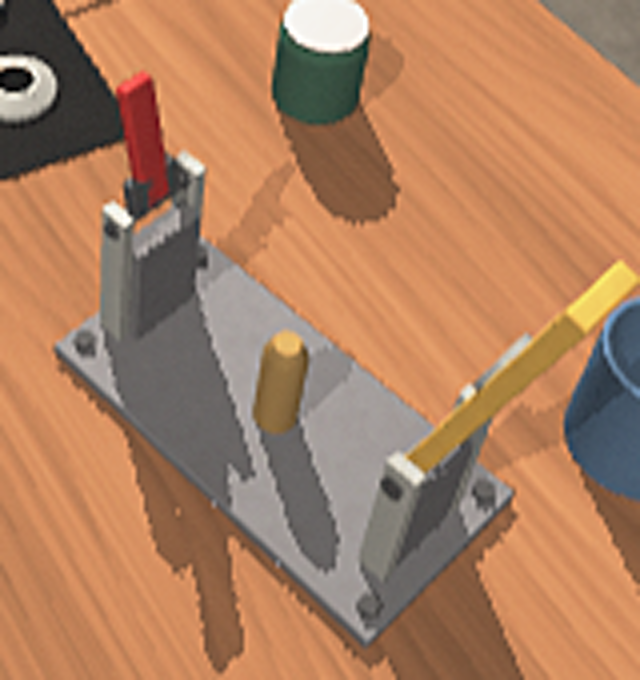

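```bash
python3 - <<'E'
from h import *
np.set_printoptions(precision=4,suppress=True)
f=lambda x,y,o,s=4:((x+.5)/s-.5+o[0],(y+.5)/s-.5+o[1])
o=(280,130)
P=np.array([atz('top',f(x,y,o),.01) for x,y in((55,158),(430,80),(480,272),(98,353))])[:,:2]
print(P,P.mean(0),np.linalg.norm(P[0]-P[1]),np.linalg.norm(P[1]-P[2]),np.linalg.norm(P[2]-P[3]),np.linalg.norm(P[3]-P[0]))
fy=(P[0]+P[3]-P[1]-P[2]);fy/=np.linalg.norm(fy);fx=P[0]+P[1]-P[2]-P[3];fx/=np.linalg.norm(fx);print('fy',fy,np.degrees(np.arctan2(fy[1],fy[0])),'fx',np.degrees(np.arctan2(fx[1],fx[0])),fx@fy)
print('arbor top',atz('top',f(292,204,o),.084))
os_=(240,170)
print('side arbor top',atz('side',f(288,343,os_),.084), 'foot c', atz('side',f(275,423,os_),.010))
print(tri(f(292,204,o),f(288,343,os_)))
# bar end: upper(outer)-face end-mid & lever end
print('bar end edges top crop', tri(f(702,90,o),f(628,268,os_)))
print('mug',[atz('top',(388.9,117.3),0),proj('top',[.73,-.285,0])])
E
```

```text
[[ 0.5903 -0.0347]
 [ 0.6449 -0.2776]
 [ 0.5203 -0.308 ]
 [ 0.4644 -0.0633]] [ 0.555  -0.1709] 0.2490110467222354 0.1282172905844632 0.25098369982254715 0.12909770841001184
fy [-0.2209  0.9753] 102.76445298960763 fx 13.256878492184024 0.008594340537045076
arbor top [ 0.554  -0.1695  0.084 ]
side arbor top [ 0.5562 -0.1679  0.084 ] foot c [ 0.5531 -0.1726  0.01  ]
(array([ 0.5542, -0.1691,  0.0868]), np.float64(0.0012158856125508402))
bar end edges top crop (array([ 0.5898, -0.3069,  0.2884]), np.float64(0.011204738152800748))
mug [array([ 0.7337, -0.2869,  0.    ]), array([388.2121, 118.668 ])]
```

Request:
drive_tool(
  steps=[
    {"twist": 8.5},
    {"twist": 8.5},
    {"twist": 8.5},
    {"twist": 8.5},
    {"twist": 8.5},
  ],
  fingers=0.9,
)

```text
invalid input at $.steps[0]: expected keys tx, ty, tz, twist
```

Request:
drive_tool(
  steps=[
    {"twist": 8.5},
    {"twist": 8.5},
    {"twist": 3},
  ],
)

```text
invalid input at $.steps[0]: expected keys tx, ty, tz, twist
```

```bash
cat >> h.py <<'E'
ARB=np.array([.5545,-.1705])
def where(tgt=None,yaw=13.0):
    t,p,M,w,f=tool();print('t',t,'tcp',p.round(4),'jaw',np.degrees(np.arctan2(M[1,1],M[0,1])).round(2),'xax',M[:,0].round(4),'w',round(w,4),'F',f.round(1))
    if tgt is not None: print('delta txyz',delta(tgt).round(4))
def washers():
    im=ctrl.capture('top')
    mat=np.zeros(im.shape[:2],np.uint8);cv2.fillPoly(mat,[np.array([[124,152],[252,165],[243,257],[112,243]])],1)
    g=((im.max(2)>75)&(mat>0)).astype(np.uint8);n,l,st,ce=cv2.connectedComponentsWithStats(g);out=[]
    for i in range(1,n):
        if 300<st[i,4]<600:
            cs,_=cv2.findContours((l==i).astype(np.uint8),cv2.RETR_EXTERNAL,cv2.CHAIN_APPROX_NONE);e=cv2.fitEllipse(cs[0])
            px=im[l==i].mean(0);org=px[0]>1.8*px[2];out.append(('orange' if org else 'steel',atz('top',e[0],.015 if org else .008)[:2].round(4),np.round(e[1],1)))
    return out
E
python3 -c "
from h import *
where((.557,.251,.2))"
```

```text
t 2.0 tcp [0.149  0.5034 0.3027] jaw 73.51 xax [-0.  0. -1.] w 0.0884 F [ 0.3  1.1 -0.4]
delta txyz [ 0.1027 -0.1263  0.4628]
```

Request:
drive_tool(
  steps=[
    {"tx": 0, "ty": 0, "tz": 0, "twist": 8.5},
    {"tx": 0, "ty": 0, "tz": 0, "twist": 8.5},
    {"tx": 0, "ty": 0, "tz": 0, "twist": 8.5},
    {"tx": 0, "ty": 0, "tz": 0, "twist": 8.5},
    {"tx": 0, "ty": 0, "tz": 0, "twist": 8.5},
  ],
  fingers=0.9,
)

```text
t: 2.5
tcp_pos: [0.149, 0.5034, 0.3027]
tcp_rot: [-68.5, 90.0, -128.2]
wrist_force: [-0.1, 0.0, 0.1]
width: 0.0797
```

Request:
drive_tool(
  steps=[
    {"tx": 0, "ty": 0, "tz": 0, "twist": 8.5},
    {"tx": 0, "ty": 0, "tz": 0, "twist": 8.5},
    {"tx": 0, "ty": 0, "tz": 0, "twist": 3},
  ],
)

```text
t: 2.8
tcp_pos: [0.149, 0.5034, 0.3027]
tcp_rot: [-103.7, 90.0, 176.1]
wrist_force: [0.2, 0.0, -0.3]
width: 0.0788
```

```bash
python3 -c "
from h import *
where((.557,.251,.2))"
```

```text
t 2.8 tcp [0.149  0.5034 0.3027] jaw 9.8 xax [-0.  0. -1.] w 0.0788 F [ 0.2  0.  -0.3]
delta txyz [0.1027 0.3591 0.3182]
```

Request:
drive_tool(
  steps=[
    {"tx": 0, "ty": 0, "tz": 0, "twist": -3.2},
    {"tx": 0, "ty": 0.034, "tz": 0.034, "twist": 0},
    {"tx": 0, "ty": 0.034, "tz": 0.034, "twist": 0},
    {"tx": 0, "ty": 0.034, "tz": 0.034, "twist": 0},
    {"tx": 0, "ty": 0.034, "tz": 0.034, "twist": 0},
  ],
)

```text
t: 3.3
tcp_pos: [0.313, 0.4011, 0.3028]
tcp_rot: [176.2, 89.9, 99.8]
wrist_force: [0.5, 0.8, 0.6]
width: 0.0794
```

Request:
drive_tool(
  steps=[
    {"tx": 0, "ty": 0.034, "tz": 0.034, "twist": 0},
    {"tx": 0, "ty": 0.034, "tz": 0.034, "twist": 0},
    {"tx": 0, "ty": 0.034, "tz": 0.034, "twist": 0},
    {"tx": 0, "ty": 0.034, "tz": 0.034, "twist": 0},
    {"tx": 0, "ty": 0.034, "tz": 0.034, "twist": 0},
  ],
)

```text
t: 3.8
tcp_pos: [0.5255, 0.2691, 0.3034]
tcp_rot: [141.9, 89.8, 65.5]
wrist_force: [-0.4, 0.6, 0.8]
width: 0.0796
```

```bash
python3 -c "
from h import *
where((.557,.251,.1))"
```

```text
t 3.8 tcp [0.5255 0.2691 0.3034] jaw 13.6 xax [ 0.0011  0.0024 -1.    ] w 0.0796 F [-0.4  0.6  0.8]
delta txyz [0.2034 0.026  0.0255]
```

Request:
drive_tool(
  steps=[
    {"tx": 0.03, "ty": 0.026, "tz": 0.0255, "twist": 0},
    {"tx": 0.05, "ty": 0, "tz": 0, "twist": 0},
    {"tx": 0.05, "ty": 0, "tz": 0, "twist": 0},
    {"tx": 0.05, "ty": 0, "tz": 0, "twist": 0},
    {"tx": 0.023, "ty": 0, "tz": 0, "twist": 0.6},
  ],
)

```text
t: 4.3
tcp_pos: [0.5659, 0.2449, 0.0978]
tcp_rot: [96.6, 89.3, 19.1]
wrist_force: [-1.2, -0.9, 0.6]
width: 0.0794
```

```bash
python3 -c "
from h import *
where()
snap('side','a1',(160,80,360,280),3)
for w in washers(): print(w)
where((.557,.251,.0735))"
```

```text
t 4.3 tcp [0.5659 0.2449 0.0978] jaw 12.49 xax [ 0.0119  0.0041 -0.9999] w 0.0794 F [-1.2 -0.9  0.6]
('steel', array([0.5468, 0.1503]), array([23.3, 24.2]))
('steel', array([0.433, 0.157]), array([23.8, 24.6]))
t 4.4 tcp [0.5659 0.245  0.0987] jaw 12.5 xax [ 0.0108  0.0039 -0.9999] w 0.0791 F [-0.3  0.1  0.1]
delta txyz [ 0.0251 -0.0077 -0.0078]
```

View pics/a1.png

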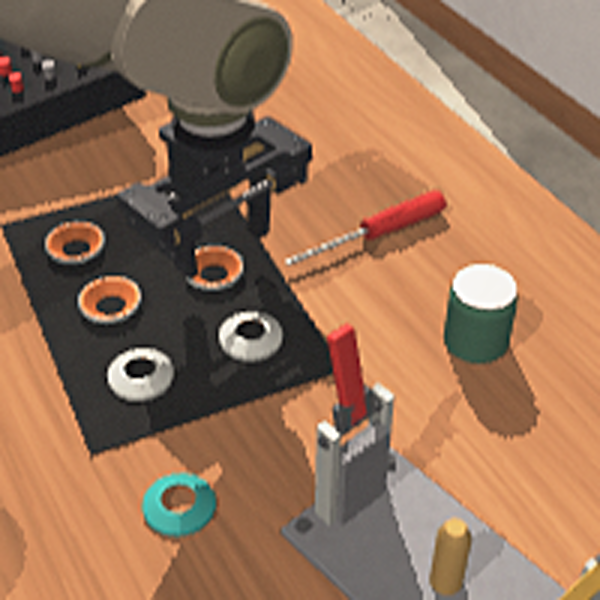

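Request:
drive_tool(
  steps=[
    {"tx": 0, "ty": -0.0077, "tz": -0.0078, "twist": 0},
    {"tx": 0.012, "ty": 0, "tz": 0, "twist": 0},
    {"tx": 0.01, "ty": 0, "tz": 0, "twist": 0},
    {"tx": 0, "ty": 0, "tz": 0, "twist": 0},
  ],
)

```text
t: 4.8
tcp_pos: [0.5581, 0.2526, 0.0803]
tcp_rot: [94.8, 88.9, 17.4]
wrist_force: [-0.5, -0.7, 0.1]
width: 0.079
```

```bash
python3 -c "
from h import *
where((.557,.251,.0735))"
```

```text
t 4.8 tcp [0.5581 0.2526 0.0803] jaw 12.59 xax [ 0.0188  0.0059 -0.9998] w 0.079 F [-0.5 -0.7  0.1]
delta txyz [ 0.0068 -0.0015  0.0014]
```

Request:
drive_tool(
  steps=[
    {"tx": 0.0068, "ty": -0.0015, "tz": 0.0014, "twist": 0},
    {"tx": 0, "ty": 0, "tz": 0, "twist": 0},
    {"tx": 0, "ty": 0, "tz": 0, "twist": 0},
  ],
)

```text
t: 5.1
tcp_pos: [0.5576, 0.2509, 0.074]
tcp_rot: [94.3, 88.8, 16.9]
wrist_force: [-0.4, -0.0, -0.6]
width: 0.0794
```

```bash
python3 -c "
from h import *
where((.557,.251,.0735))"
```

```text
t 5.1 tcp [0.5576 0.2509 0.074 ] jaw 12.6 xax [ 0.0208  0.0063 -0.9998] w 0.0794 F [-0.4 -0.  -0.6]
delta txyz [ 0.0005 -0.0006 -0.0002]
```

Request:
drive_tool(
  steps=[
    {"tx": 0, "ty": 0, "tz": 0, "twist": 0},
    {"tx": 0, "ty": 0, "tz": 0, "twist": 0},
    {"tx": 0, "ty": 0, "tz": 0, "twist": 0},
    {"tx": 0, "ty": 0, "tz": 0, "twist": 0},
  ],
  fingers=0,
)

```text
t: 5.5
tcp_pos: [0.5578, 0.2508, 0.0744]
tcp_rot: [94.1, 88.7, 16.7]
wrist_force: [-0.1, -0.3, -0.2]
width: 0.0602
```

Request:
drive_tool(
  steps=[
    {"tx": -0.01, "ty": 0, "tz": 0, "twist": 0},
    {"tx": -0.03, "ty": 0, "tz": 0, "twist": 0},
    {"tx": -0.04, "ty": 0, "tz": 0, "twist": 0},
    {"tx": -0.04, "ty": 0, "tz": 0, "twist": 0},
  ],
)

```text
t: 5.9
tcp_pos: [0.5532, 0.2495, 0.1942]
tcp_rot: [97.7, 89.4, 20.2]
wrist_force: [0.5, 0.5, -0.9]
width: 0.0603
```

Request:
drive_tool(
  steps=[
    {"tx": -0.04, "ty": 0, "tz": 0, "twist": 0},
    {"tx": -0.03, "ty": 0, "tz": 0, "twist": 0},
    {"tx": -0.02, "ty": 0, "tz": 0, "twist": 0},
    {"tx": 0, "ty": 0, "tz": 0, "twist": 0},
  ],
)

```text
t: 6.3
tcp_pos: [0.552, 0.2492, 0.2971]
tcp_rot: [94.1, 88.7, 16.7]
wrist_force: [0.4, 0.4, 0.1]
width: 0.0605
```

```bash
python3 -c "
from h import *
where((*ARB,.29))
snap('side','a2',(160,20,360,220),3)
for w in washers(): print(w)"
```

```text
t 6.3 tcp [0.552  0.2492 0.2971] jaw 12.59 xax [ 0.0224  0.0067 -0.9997] w 0.0605 F [0.4 0.4 0.1]
delta txyz [ 0.0044 -0.0892  0.4102]
('steel', array([0.5476, 0.1504]), array([24.3, 24.8]))
('orange', array([0.4453, 0.2568]), array([22.6, 25.8]))
('steel', array([0.4333, 0.1565]), array([24.4, 24.9]))
```

View pics/a2.png

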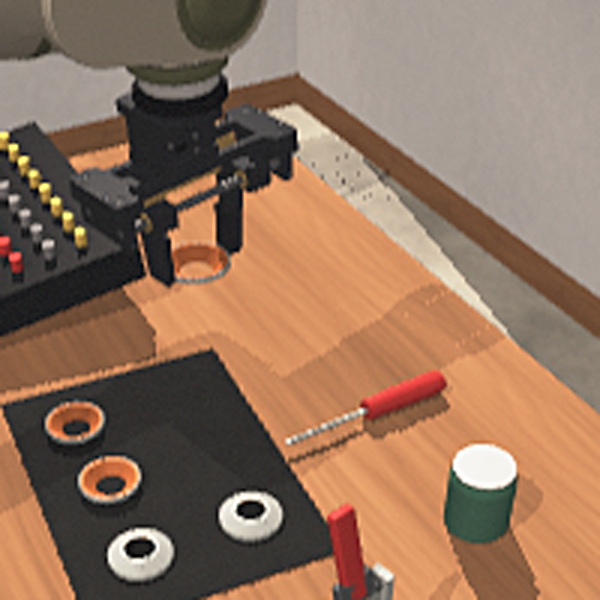

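Request:
drive_tool(
  steps=[
    {"tx": 0, "ty": -0.006, "tz": 0.025, "twist": 0},
    {"tx": 0, "ty": -0.01, "tz": 0.045, "twist": 0},
    {"tx": 0, "ty": -0.01, "tz": 0.045, "twist": 0},
    {"tx": 0, "ty": -0.01, "tz": 0.045, "twist": 0},
    {"tx": 0, "ty": -0.01, "tz": 0.045, "twist": 0},
  ],
)

```text
t: 6.9
tcp_pos: [0.5486, 0.037, 0.2827]
tcp_rot: [150.6, 89.6, 73.7]
wrist_force: [0.6, 0.1, -1.5]
width: 0.0604
```

Request:
drive_tool(
  steps=[
    {"tx": 0, "ty": -0.01, "tz": 0.045, "twist": 0},
    {"tx": 0, "ty": -0.01, "tz": 0.045, "twist": 0},
    {"tx": 0, "ty": -0.01, "tz": 0.04, "twist": 0},
    {"tx": 0, "ty": -0.005, "tz": 0.03, "twist": 0},
    {"tx": 0, "ty": -0.004, "tz": 0.015, "twist": 0},
  ],
)

```text
t: 7.4
tcp_pos: [0.5463, -0.1523, 0.2718]
tcp_rot: [-145.0, 89.0, 137.9]
wrist_force: [0.9, 0.6, -1.1]
width: 0.0605
```

```bash
cat >> h.py <<'E'
def arb(z,off=.06,dx=(0,0)):
    t,p,M,w,f=tool();a=M[:,0];return (ARB[0]+dx[0]-off*a[0],ARB[1]+dx[1]-off*a[1],z)
E
python3 -c "
from h import *
where(arb(.17))"
```

```text
t 7.4 tcp [ 0.5463 -0.1523  0.2718] jaw 12.85 xax [-0.013   0.0117 -0.9998] w 0.0605 F [ 0.9  0.6 -1.1]
delta txyz [0.1015 0.0056 0.0219]
```

Request:
drive_tool(
  steps=[
    {"tx": 0, "ty": 0.0056, "tz": 0.021, "twist": 0},
    {"tx": 0.03, "ty": 0, "tz": 0, "twist": 0},
    {"tx": 0.04, "ty": 0, "tz": 0, "twist": 0},
    {"tx": 0.02, "ty": 0, "tz": 0, "twist": 0},
    {"tx": 0, "ty": 0, "tz": 0, "twist": 0},
  ],
)

```text
t: 7.9
tcp_pos: [0.5535, -0.1702, 0.173]
tcp_rot: [-141.8, 88.5, 141.0]
wrist_force: [0.2, 0.2, -1.3]
width: 0.0605
```

```bash
python3 -c "
from h import *
where(arb(.15))
snap('side','a3',(220,120,420,320),3)
snap('top','a4',(280,130,470,230),3)"
```

```text
t 7.9 tcp [ 0.5535 -0.1702  0.173 ] jaw 12.77 xax [-0.0205  0.0166 -0.9997] w 0.0605 F [ 0.2  0.2 -1.3]
delta txyz [0.0229 0.0023 0.0022]
```

View pics/a3.png

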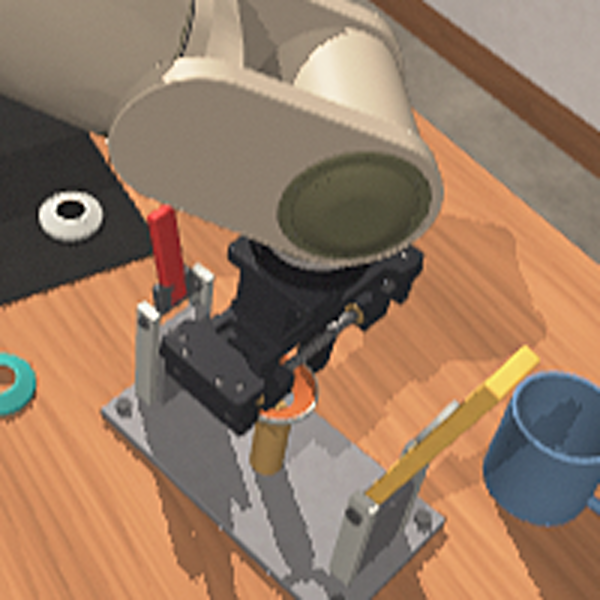

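Request:
drive_tool(
  steps=[
    {"tx": 0, "ty": 0.0023, "tz": 0.0022, "twist": 0},
    {"tx": 0.015, "ty": 0, "tz": 0, "twist": 0},
    {"tx": 0.01, "ty": 0, "tz": 0, "twist": 0},
    {"tx": 0, "ty": 0, "tz": 0, "twist": 0},
  ],
)

```text
t: 8.4
tcp_pos: [0.5593, -0.1724, 0.1551]
tcp_rot: [-152.5, 89.2, 130.3]
wrist_force: [-0.6, 0.6, -1.2]
width: 0.0602
```

```bash
python3 -c "
from h import *
where(arb(.12))"
```

```text
t 8.4 tcp [ 0.5593 -0.1724  0.1551] jaw 12.83 xax [-0.0087  0.0102 -0.9999] w 0.0602 F [-0.6  0.6 -1.2]
delta txyz [ 0.0351 -0.0036 -0.0018]
```

Request:
drive_tool(
  steps=[
    {"tx": 0, "ty": -0.0036, "tz": -0.0018, "twist": 0},
    {"tx": 0, "ty": 0, "tz": 0, "twist": 0},
  ],
)

```text
t: 8.6
tcp_pos: [0.5556, -0.1715, 0.1565]
tcp_rot: [-155.5, 89.3, 127.3]
wrist_force: [-0.7, 0.1, -1.0]
width: 0.0607
```

```bash
python3 -c "
from h import *
where(arb(.12))"
```

```text
t 8.6 tcp [ 0.5556 -0.1715  0.1565] jaw 12.84 xax [-0.0071  0.0093 -0.9999] w 0.0607 F [-0.7  0.1 -1. ]
delta txyz [ 0.0365 -0.0003 -0.0002]
```

Request:
drive_tool(
  steps=[
    {"tx": 0.01, "ty": 0, "tz": 0, "twist": 0},
    {"tx": 0.01, "ty": 0, "tz": 0, "twist": 0},
    {"tx": 0.01, "ty": 0, "tz": 0, "twist": 0},
    {"tx": 0.006, "ty": 0, "tz": 0, "twist": 0},
  ],
)

```text
t: 9.0
tcp_pos: [0.5556, -0.1714, 0.119]
tcp_rot: [-162.2, 89.5, 120.6]
wrist_force: [0.3, 0.3, 0.0]
width: 0.0602
```

```bash
python3 -c "
from h import *
where(arb(.09))"
```

```text
t 9.0 tcp [ 0.5556 -0.1714  0.119 ] jaw 12.83 xax [-0.0048  0.0081 -1.    ] w 0.0602 F [0.3 0.3 0. ]
delta txyz [ 0.029  -0.0007 -0.0003]
```

Request:
drive_tool(
  steps=[
    {"tx": 0.01, "ty": -0.0005, "tz": 0, "twist": 0},
    {"tx": 0.01, "ty": 0, "tz": 0, "twist": 0},
    {"tx": 0.009, "ty": 0, "tz": 0, "twist": 0},
    {"tx": 0, "ty": 0, "tz": 0, "twist": 0},
  ],
)

```text
t: 9.4
tcp_pos: [0.5545, -0.171, 0.0857]
tcp_rot: [-156.2, 89.3, 126.6]
wrist_force: [-0.4, 0.5, -1.3]
width: 0.0601
```

```bash
python3 -c "
from h import *
where(arb(.089))
snap('side','a5',(240,170,400,340),4)"
```

```text
t 9.4 tcp [ 0.5545 -0.171   0.0857] jaw 12.82 xax [-0.007   0.0094 -0.9999] w 0.0601 F [-0.4  0.5 -1.3]
delta txyz [-0.0033  0.0004  0.0001]
```

View pics/a5.png

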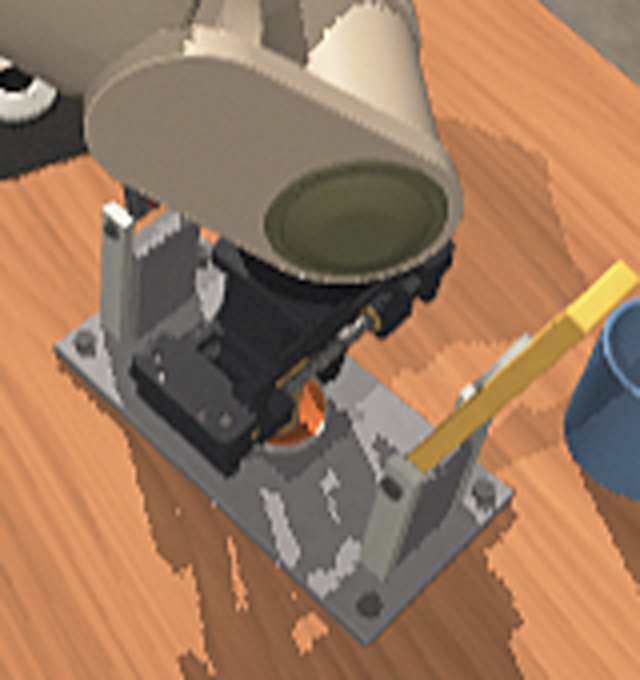

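Request:
drive_tool(
  steps=[
    {"tx": -0.002, "ty": 0, "tz": 0, "twist": 0},
    {"tx": 0, "ty": 0, "tz": 0, "twist": 0},
    {"tx": 0, "ty": 0, "tz": 0, "twist": 0},
  ],
  fingers=0.9,
)

```text
t: 9.75
tcp_pos: [0.5553, -0.1715, 0.0898]
tcp_rot: [-163.5, 89.5, 119.4]
wrist_force: [-0.0, 0.1, -0.3]
width: 0.0791
```

Request:
drive_tool(
  steps=[
    {"tx": -0.02, "ty": 0, "tz": 0, "twist": 0},
    {"tx": -0.04, "ty": 0, "tz": 0, "twist": 0},
    {"tx": -0.05, "ty": 0, "tz": 0, "twist": 0},
    {"tx": -0.05, "ty": 0, "tz": 0, "twist": 0},
    {"tx": -0.045, "ty": 0, "tz": 0, "twist": 0},
  ],
)

```text
t: 10.25
tcp_pos: [0.5547, -0.1724, 0.2973]
tcp_rot: [-146.2, 88.9, 136.6]
wrist_force: [0.4, -0.2, 0.2]
width: 0.0793
```

```bash
python3 -c "
from h import *
where((.5476,.1503,.28))
snap('side','b1',(240,170,400,340),4)
for w in washers(): print(w)"
```

```text
t 10.25 tcp [ 0.5547 -0.1724  0.2973] jaw 12.83 xax [-0.0133  0.0126 -0.9998] w 0.0793 F [ 0.4 -0.2  0.2]
delta txyz [ 0.0215  0.0649 -0.316 ]
('steel', array([0.5479, 0.1501]), array([24.2, 24.5]))
('orange', array([0.4464, 0.3592]), array([24.5, 25. ]))
('orange', array([0.4452, 0.2592]), array([24.5, 24.9]))
('steel', array([0.4335, 0.1565]), array([24.3, 24.9]))
```

View pics/b1.png

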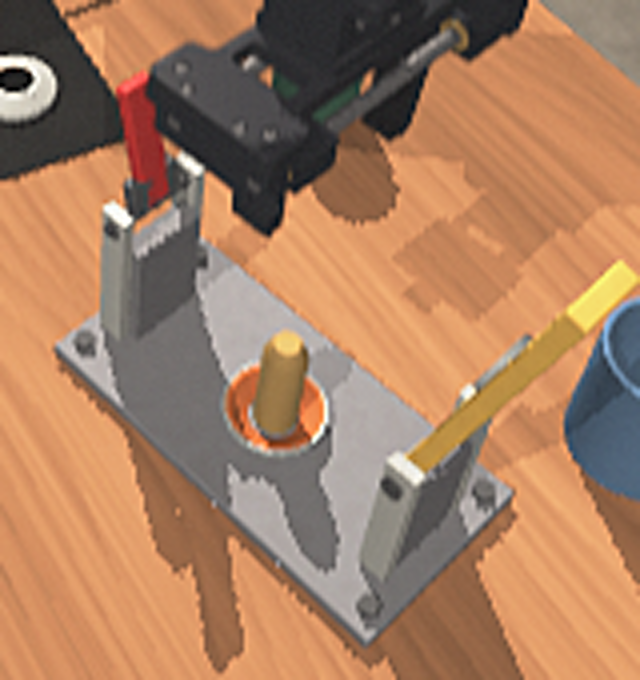

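Request:
drive_tool(
  steps=[
    {"tx": 0, "ty": 0.005, "tz": -0.025, "twist": 0},
    {"tx": 0, "ty": 0.01, "tz": -0.045, "twist": 0},
    {"tx": 0, "ty": 0.01, "tz": -0.045, "twist": 0},
    {"tx": 0, "ty": 0.01, "tz": -0.045, "twist": 0},
    {"tx": 0, "ty": 0.01, "tz": -0.045, "twist": 0},
  ],
)

```text
t: 10.85
tcp_pos: [0.5543, 0.0384, 0.3025]
tcp_rot: [178.6, 89.7, 100.9]
wrist_force: [0.1, -0.4, -1.2]
width: 0.0791
```

Request:
drive_tool(
  steps=[
    {"tx": 0, "ty": 0.01, "tz": -0.045, "twist": 0},
    {"tx": 0, "ty": 0.006, "tz": -0.03, "twist": 0},
    {"tx": 0, "ty": 0.002, "tz": -0.015, "twist": 0},
    {"tx": 0, "ty": 0, "tz": 0, "twist": 0},
  ],
)

```text
t: 11.25
tcp_pos: [0.5506, 0.1392, 0.3017]
tcp_rot: [-175.8, 89.6, 106.9]
wrist_force: [0.8, -0.4, 0.4]
width: 0.0795
```

```bash
cat >> h.py <<'E'
def at(x,y,z,off=.06):
    t,p,M,w,f=tool();a=M[:,0];return (x-off*a[0],y-off*a[1],z)
E
python3 -c "
from h import *
where(at(.5478,.1502,.10))"
```

```text
t 11.25 tcp [0.5506 0.1392 0.3017] jaw 12.68 xax [-0.0018  0.006  -1.    ] w 0.0795 F [ 0.8 -0.4  0.4]
delta txyz [ 2.018e-01 -2.000e-04 -9.700e-03]
```

Request:
drive_tool(
  steps=[
    {"tx": 0.02, "ty": 0, "tz": -0.0095, "twist": 0},
    {"tx": 0.045, "ty": 0, "tz": 0, "twist": 0},
    {"tx": 0.045, "ty": 0, "tz": 0, "twist": 0},
    {"tx": 0.04, "ty": 0, "tz": 0, "twist": 0},
    {"tx": 0.02, "ty": 0, "tz": 0, "twist": 0},
  ],
)

```text
t: 11.75
tcp_pos: [0.5502, 0.1457, 0.1288]
tcp_rot: [113.7, 89.5, 36.2]
wrist_force: [0.3, -0.1, 0.6]
width: 0.0796
```

Request:
drive_tool(
  steps=[
    {"tx": 0, "ty": 0, "tz": 0, "twist": 0},
  ],
)

```text
t: 11.85
tcp_pos: [0.5491, 0.1445, 0.126]
tcp_rot: [146.2, 89.7, 68.7]
wrist_force: [-0.7, 0.9, 1.1]
width: 0.0795
```

```bash
python3 -c "
from h import *
where(at(.5478,.1502,.0685))"
```

```text
t 11.85 tcp [0.5491 0.1445 0.126 ] jaw 12.5 xax [ 0.0018  0.0047 -1.    ] w 0.0795 F [-0.7  0.9  1.1]
delta txyz [ 0.0575 -0.0004 -0.0054]
```

Request:
drive_tool(
  steps=[
    {"tx": 0.02, "ty": 0, "tz": -0.0054, "twist": 0},
    {"tx": 0.02, "ty": 0, "tz": 0, "twist": 0},
    {"tx": 0.01, "ty": 0, "tz": 0, "twist": 0},
    {"tx": 0, "ty": 0, "tz": 0, "twist": 0},
  ],
)

```text
t: 12.25
tcp_pos: [0.5504, 0.1472, 0.0784]
tcp_rot: [109.3, 89.5, 31.7]
wrist_force: [-0.3, -0.6, 0.8]
width: 0.0791
```

```bash
python3 -c "
from h import *
where(at(.5478,.1502,.0685))"
```

```text
t 12.25 tcp [0.5504 0.1472 0.0784] jaw 12.34 xax [ 0.0074  0.0045 -1.    ] w 0.0791 F [-0.3 -0.6  0.8]
delta txyz [ 0.0099 -0.0025 -0.0033]
```

Request:
drive_tool(
  steps=[
    {"tx": 0.005, "ty": -0.0025, "tz": -0.0033, "twist": -0.5},
    {"tx": 0.004, "ty": 0, "tz": 0, "twist": 0},
    {"tx": 0, "ty": 0, "tz": 0, "twist": 0},
  ],
)

```text
t: 12.55
tcp_pos: [0.5485, 0.1497, 0.0717]
tcp_rot: [99.1, 89.3, 21.9]
wrist_force: [0.1, -0.4, -0.0]
width: 0.0794
```

```bash
python3 -c "
from h import *
where(at(.5478,.1502,.0685))"
```

```text
t 12.55 tcp [0.5485 0.1497 0.0717] jaw 12.86 xax [ 0.0118  0.0048 -0.9999] w 0.0794 F [ 0.1 -0.4 -0. ]
delta txyz [ 0.0032 -0.0013 -0.0005]
```

Request:
drive_tool(
  steps=[
    {"tx": 0.003, "ty": -0.001, "tz": -0.0004, "twist": 0},
    {"tx": 0, "ty": 0, "tz": 0, "twist": 0},
  ],
)

```text
t: 12.75
tcp_pos: [0.5476, 0.15, 0.0692]
tcp_rot: [97.6, 89.2, 20.4]
wrist_force: [-0.2, -0.4, -0.2]
width: 0.0793
```

Request:
drive_tool(
  steps=[
    {"tx": 0, "ty": 0, "tz": 0, "twist": 0},
    {"tx": 0, "ty": 0, "tz": 0, "twist": 0},
    {"tx": 0, "ty": 0, "tz": 0, "twist": 0},
  ],
  fingers=0,
)

```text
t: 13.05
tcp_pos: [0.5478, 0.15, 0.0695]
tcp_rot: [96.8, 89.2, 19.7]
wrist_force: [-0.6, 0.2, 0.1]
width: 0.0598
```

Request:
drive_tool(
  steps=[
    {"tx": -0.01, "ty": 0, "tz": 0, "twist": 0},
    {"tx": -0.03, "ty": 0, "tz": 0, "twist": 0},
    {"tx": -0.045, "ty": 0, "tz": 0, "twist": 0},
    {"tx": -0.045, "ty": 0, "tz": 0, "twist": 0},
    {"tx": -0.045, "ty": 0, "tz": 0, "twist": 0},
  ],
)

```text
t: 13.55
tcp_pos: [0.5433, 0.1489, 0.247]
tcp_rot: [150.1, 89.8, 72.9]
wrist_force: [0.8, 0.4, -0.5]
width: 0.0598
```

Request:
drive_tool(
  steps=[
    {"tx": -0.03, "ty": 0, "tz": 0, "twist": 0},
    {"tx": -0.01, "ty": 0, "tz": 0, "twist": 0},
  ],
)

```text
t: 13.75
tcp_pos: [0.5434, 0.1488, 0.2951]
tcp_rot: [100.3, 89.3, 23.2]
wrist_force: [0.1, 0.5, -1.3]
width: 0.0598
```

```bash
python3 -c "
from h import *
where(arb(.29))
snap('side','b2',(160,20,360,220),3)"
```

```text
t 13.75 tcp [0.5434 0.1488 0.2951] jaw 12.86 xax [ 0.0109  0.0047 -0.9999] w 0.0598 F [ 0.1  0.5 -1.3]
delta txyz [ 0.0037 -0.0611  0.3139]
```

View pics/b2.png

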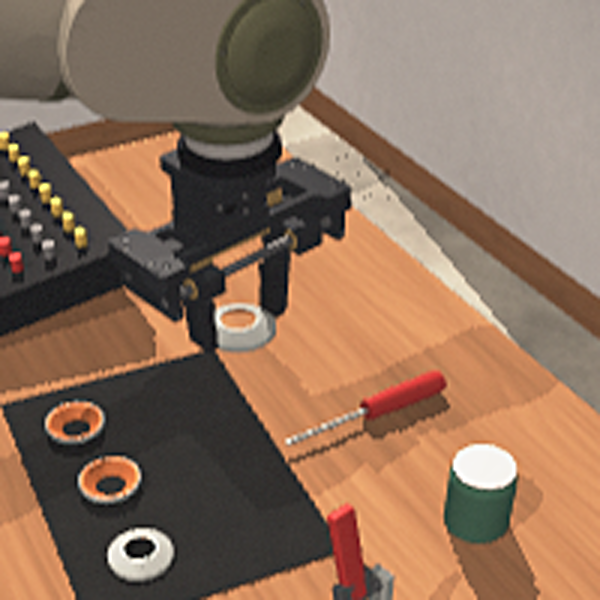

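Request:
drive_tool(
  steps=[
    {"tx": 0, "ty": -0.005, "tz": 0.025, "twist": 0},
    {"tx": 0, "ty": -0.009, "tz": 0.045, "twist": 0},
    {"tx": 0, "ty": -0.009, "tz": 0.045, "twist": 0},
    {"tx": 0, "ty": -0.009, "tz": 0.045, "twist": 0},
    {"tx": 0, "ty": -0.009, "tz": 0.045, "twist": 0},
  ],
)

```text
t: 14.3
tcp_pos: [0.5477, -0.0618, 0.2871]
tcp_rot: [152.0, 89.5, 75.3]
wrist_force: [0.2, 0.1, -0.9]
width: 0.0596
```

Request:
drive_tool(
  steps=[
    {"tx": 0, "ty": -0.009, "tz": 0.045, "twist": 0},
    {"tx": 0, "ty": -0.006, "tz": 0.03, "twist": 0},
    {"tx": 0, "ty": -0.003, "tz": 0.015, "twist": 0},
    {"tx": 0, "ty": 0, "tz": 0, "twist": 0},
  ],
)

```text
t: 14.7
tcp_pos: [0.5488, -0.1613, 0.2789]
tcp_rot: [-160.2, 89.1, 122.9]
wrist_force: [0.5, 1.2, -1.0]
width: 0.06
```

```bash
python3 -c "
from h import *
where(arb(.15))"
```

```text
t 14.7 tcp [ 0.5488 -0.1613  0.2789] jaw 13.02 xax [-0.0081  0.0125 -0.9999] w 0.06 F [ 0.5  1.2 -1. ]
delta txyz [0.1287 0.0044 0.0128]
```

Request:
drive_tool(
  steps=[
    {"tx": 0.01, "ty": 0.0044, "tz": 0.0125, "twist": 0},
    {"tx": 0.03, "ty": 0, "tz": 0, "twist": 0},
    {"tx": 0.04, "ty": 0, "tz": 0, "twist": 0},
    {"tx": 0.03, "ty": 0, "tz": 0, "twist": 0},
    {"tx": 0.008, "ty": 0, "tz": 0, "twist": 0},
  ],
)

```text
t: 15.2
tcp_pos: [0.5557, -0.1634, 0.156]
tcp_rot: [-163.5, 89.0, 119.8]
wrist_force: [-0.4, -0.5, -0.0]
width: 0.0597
```

Request:
drive_tool(
  steps=[
    {"tx": 0, "ty": 0, "tz": 0, "twist": 0},
    {"tx": 0, "ty": 0, "tz": 0, "twist": 0},
  ],
)

```text
t: 15.4
tcp_pos: [0.556, -0.1612, 0.1562]
tcp_rot: [-161.9, 89.0, 121.5]
wrist_force: [0.7, -0.9, -0.7]
width: 0.0601
```

```bash
python3 -c "
from h import *
where(arb(.12))"
```

```text
t 15.4 tcp [ 0.556  -0.1612  0.1562] jaw 13.48 xax [-0.0094  0.0153 -0.9998] w 0.0601 F [ 0.7 -0.9 -0.7]
delta txyz [ 0.0361 -0.0031  0.0103]
```

Request:
drive_tool(
  steps=[
    {"tx": 0, "ty": -0.003, "tz": 0.01, "twist": 0.5},
    {"tx": 0, "ty": 0, "tz": 0, "twist": 0},
  ],
)

```text
t: 15.6
tcp_pos: [0.5564, -0.1722, 0.1588]
tcp_rot: [-170.0, 89.2, 113.0]
wrist_force: [-0.0, 0.1, -0.7]
width: 0.0602
```

```bash
python3 -c "
from h import *
where(arb(.12))"
```

```text
t 15.6 tcp [ 0.5564 -0.1722  0.1588] jaw 13.0 xax [-0.0056  0.0132 -0.9999] w 0.0602 F [-0.   0.1 -0.7]
delta txyz [ 0.0388 -0.0012 -0.0007]
```

Request:
drive_tool(
  steps=[
    {"tx": 0.01, "ty": -0.001, "tz": 0, "twist": 0},
    {"tx": 0.01, "ty": 0, "tz": 0, "twist": 0},
    {"tx": 0.01, "ty": 0, "tz": 0, "twist": 0},
    {"tx": 0.006, "ty": 0, "tz": 0, "twist": 0},
  ],
)

```text
t: 16.0
tcp_pos: [0.5558, -0.1713, 0.1232]
tcp_rot: [174.2, 89.1, 97.1]
wrist_force: [-4.8, 16.8, 26.5]
width: 0.0603
```

```bash
python3 -c "
from h import *
where(arb(.09))"
```

```text
t 16.0 tcp [ 0.5558 -0.1713  0.1232] jaw 12.9 xax [-0.0019  0.0151 -0.9999] w 0.0603 F [-4.8 16.8 26.5]
delta txyz [ 0.0332 -0.0013  0.0003]
```

Request:
drive_tool(
  steps=[
    {"tx": -0.008, "ty": 0, "tz": 0, "twist": 0},
    {"tx": 0, "ty": 0, "tz": 0, "twist": 0},
  ],
)

```text
t: 16.2
tcp_pos: [0.5555, -0.1706, 0.1298]
tcp_rot: [-179.8, 89.0, 103.1]
wrist_force: [0.9, -0.1, -1.2]
width: 0.0604
```

```bash
python3 -c "
from h import *
where(arb(.12))
snap('side','b3',(240,170,400,340),4)
snap('top','b4',(280,130,430,230),4)"
```

```text
t 16.2 tcp [ 0.5555 -0.1706  0.1298] jaw 12.93 xax [-0.0039  0.0167 -0.9999] w 0.0604 F [ 0.9 -0.1 -1.2]
delta txyz [ 0.0098 -0.001   0.0008]
```

View pics/b3.png

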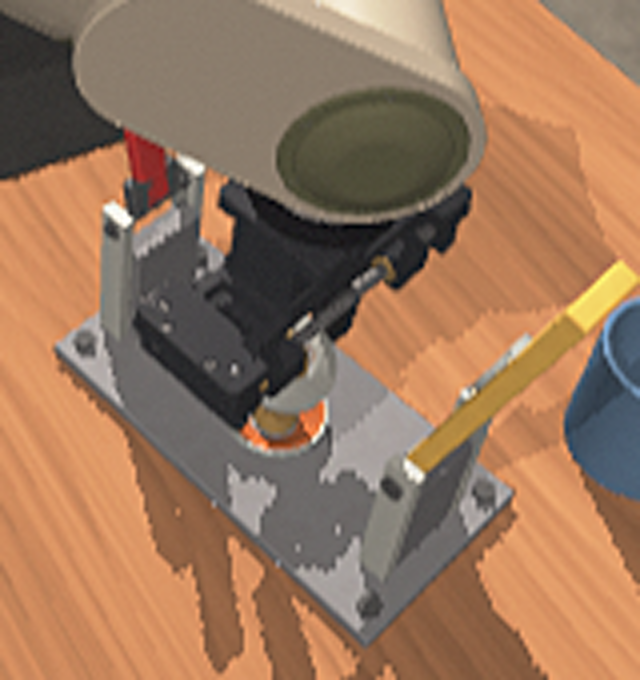

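```bash
python3 -c "
from h import *
snap('side','b5',(285,235,335,295),10)"
```

```text
(no output)
```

View pics/b5.png

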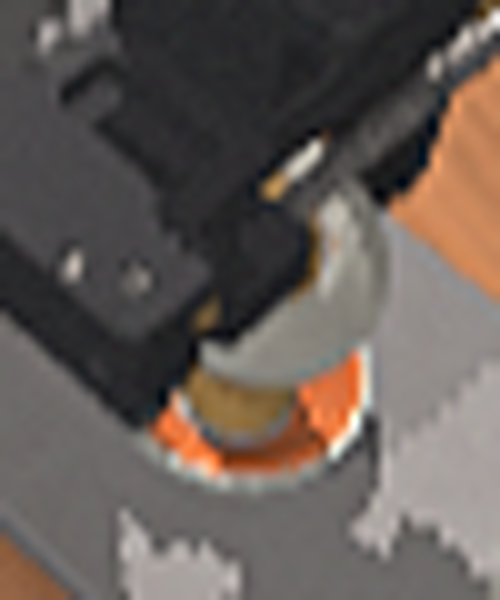

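View pics/b4.png

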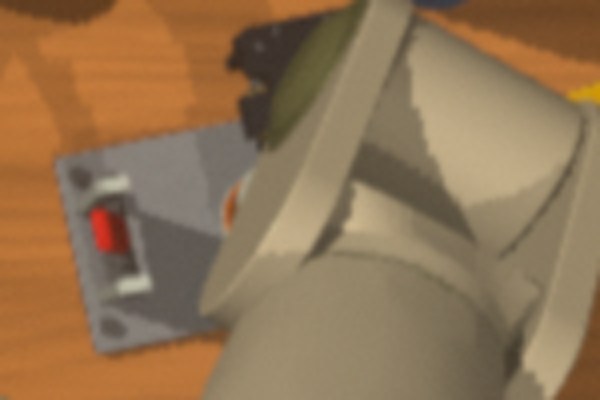

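```bash
cat > ov.py <<'E'
from h import *
import sys
tilt=[float(v) for v in sys.argv[2].split(',')]; off=float(sys.argv[3])
t,p,M,w,f=tool()
b=p+off*M[:,0]; b=b  # rim-bottom centre
im=ctrl.capture('side')[:,:,::-1].copy();o=(285,235);S=10
c=cv2.resize(im[235:295,285:335],None,fx=S,fy=S,interpolation=cv2.INTER_CUBIC)
cols=[(255,0,0),(0,255,0),(255,0,255),(0,255,255)]
for a,col in zip(tilt,cols):
    A=R.from_rotvec(M[:,1]*np.radians(a)).as_matrix()@M
    cen=b-0.004*M[:,0]
    for r,h in((.031,-.004),(.031,.001),(.019,.008)):
        pts=[]
        for q in np.linspace(0,2*np.pi,60):
            P=cen+A@np.array([-h,r*np.cos(q),r*np.sin(q)]);u=proj('side',P);pts.append(((u[0]-o[0]+.5)*S-.5,(u[1]-o[1]+.5)*S-.5))
        cv2.polylines(c,[np.array(pts).astype(int)],True,col,1)
cv2.imwrite(f'pics/{sys.argv[1]}.png',c)
E
python3 ov.py b6 0,20,-20 .0665
```

```text
(no output)
```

View pics/b6.png

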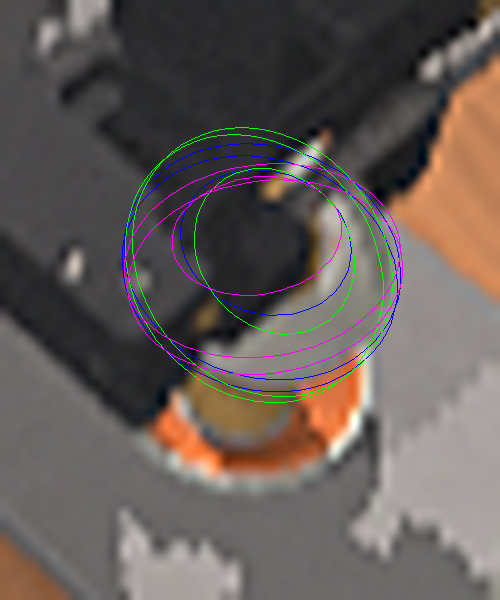

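Request:
drive_tool(
  steps=[
    {"tx": 0, "ty": -0.0007, "tz": -0.0012, "twist": 0},
    {"tx": 0.004, "ty": 0, "tz": 0, "twist": 0},
    {"tx": 0.004, "ty": 0, "tz": 0, "twist": 0},
    {"tx": 0.003, "ty": 0, "tz": 0, "twist": 0},
  ],
)

```text
t: 16.8
tcp_pos: [0.5539, -0.1697, 0.1169]
tcp_rot: [-176.2, 89.0, 106.7]
wrist_force: [0.6, 0.7, 0.1]
width: 0.06
```

```bash
python3 -c "
from h import *
where(arb(.12))"
```

```text
t 16.8 tcp [ 0.5539 -0.1697  0.1169] jaw 12.89 xax [-0.0051  0.017  -0.9998] w 0.06 F [0.6 0.7 0.1]
delta txyz [-0.0031  0.0004  0.0019]
```

Request:
drive_tool(
  steps=[
    {"tx": 0.006, "ty": 0, "tz": 0, "twist": 0},
    {"tx": 0.006, "ty": 0, "tz": 0, "twist": 0},
    {"tx": 0.003, "ty": 0, "tz": 0, "twist": 0},
  ],
)

```text
t: 17.1
tcp_pos: [0.5538, -0.1694, 0.1003]
tcp_rot: [-175.5, 89.0, 107.4]
wrist_force: [0.9, -0.3, -0.8]
width: 0.0601
```

```bash
python3 -c "
from h import *
where(arb(.091))"
```

```text
t 17.1 tcp [ 0.5538 -0.1694  0.1003] jaw 12.88 xax [-0.0054  0.0172 -0.9998] w 0.0601 F [ 0.9 -0.3 -0.8]
delta txyz [0.0092 0.0005 0.0025]
```

Request:
drive_tool(
  steps=[
    {"tx": 0.004, "ty": 0, "tz": 0, "twist": 0},
    {"tx": 0.003, "ty": 0, "tz": 0, "twist": 0},
    {"tx": 0.001, "ty": 0, "tz": 0, "twist": 0},
  ],
)

```text
t: 17.4
tcp_pos: [0.554, -0.1695, 0.0916]
tcp_rot: [-176.9, 89.0, 106.0]
wrist_force: [-0.7, -0.3, 2.6]
width: 0.0604
```

```bash
python3 -c "
from h import *
where(arb(.091))
snap('side','b7',(265,215,345,295),8)"
```

```text
t 17.4 tcp [ 0.554  -0.1695  0.0916] jaw 12.88 xax [-0.0048  0.0167 -0.9998] w 0.0604 F [-0.7 -0.3  2.6]
delta txyz [0.0006 0.0003 0.0022]
```

View pics/b7.png

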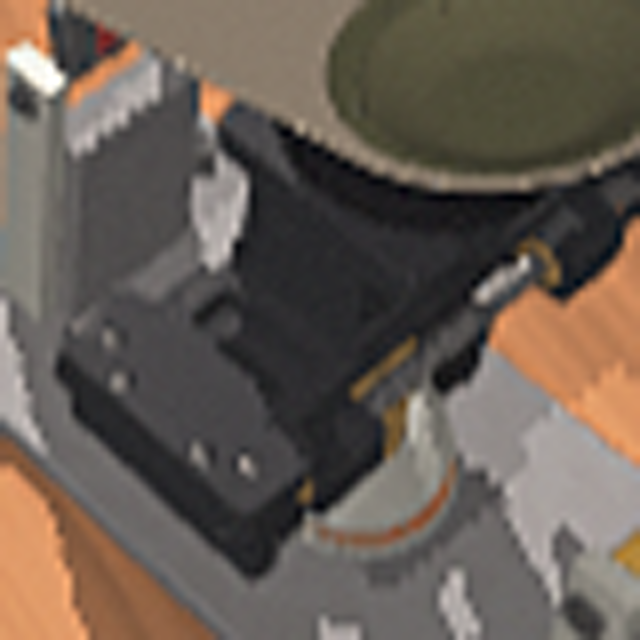

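Second washer sits nearly rim to rim; release and look.

Request:
drive_tool(
  steps=[
    {"tx": 0, "ty": 0, "tz": 0, "twist": 0},
    {"tx": 0, "ty": 0, "tz": 0, "twist": 0},
    {"tx": 0, "ty": 0, "tz": 0, "twist": 0},
  ],
  fingers=0.9,
)

```text
t: 17.75
tcp_pos: [0.5539, -0.1694, 0.0917]
tcp_rot: [-176.4, 89.0, 106.5]
wrist_force: [0.7, 0.2, 0.5]
width: 0.0787
```

Request:
drive_tool(
  steps=[
    {"tx": -0.02, "ty": 0, "tz": 0, "twist": 0},
    {"tx": -0.04, "ty": 0, "tz": 0, "twist": 0},
    {"tx": -0.045, "ty": 0, "tz": 0, "twist": 0},
    {"tx": -0.045, "ty": 0, "tz": 0, "twist": 0},
    {"tx": -0.045, "ty": 0, "tz": 0, "twist": 0},
  ],
)

```text
t: 18.25
tcp_pos: [0.5531, -0.1718, 0.287]
tcp_rot: [-156.5, 88.3, 126.4]
wrist_force: [0.6, -1.0, -0.1]
width: 0.0791
```

```bash
python3 -c "
from h import *
for w in washers(): print(w)
where(at(.4452,.2592,.29))
snap('side','b8',(265,215,345,295),8)"
```

```text
('orange', array([0.4464, 0.3593]), array([24.5, 25. ]))
('orange', array([0.4453, 0.2592]), array([24.6, 24.9]))
('steel', array([0.4334, 0.1564]), array([24.3, 24.9]))
t 18.3 tcp [ 0.5547 -0.1726  0.2952] jaw 12.89 xax [-0.0068  0.018  -0.9998] w 0.0792 F [ 0.3 -0.7  6.9]
delta txyz [ 0.0137 -0.0102 -0.4441]
```

View pics/b8.png

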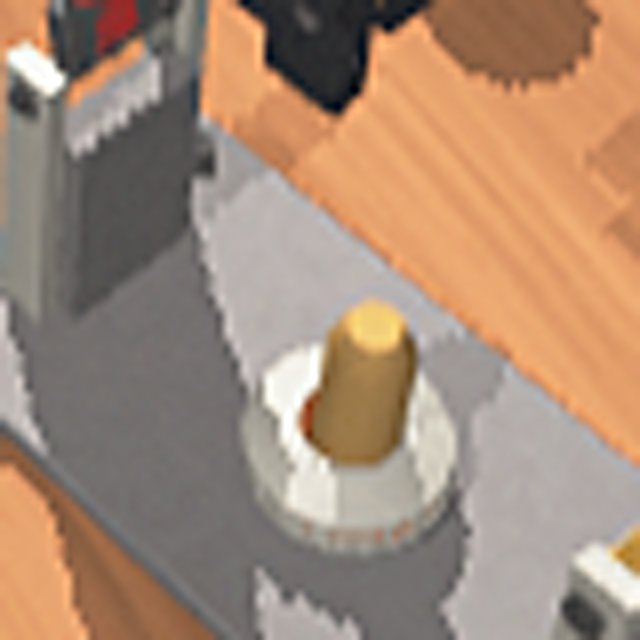

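Request:
drive_tool(
  steps=[
    {"tx": 0, "ty": 0, "tz": -0.025, "twist": 0},
    {"tx": 0, "ty": -0.001, "tz": -0.045, "twist": 0},
    {"tx": 0, "ty": -0.001, "tz": -0.045, "twist": 0},
    {"tx": 0, "ty": -0.001, "tz": -0.045, "twist": 0},
    {"tx": 0, "ty": -0.001, "tz": -0.045, "twist": 0},
  ],
)

```text
t: 18.85
tcp_pos: [0.5036, 0.0283, 0.2932]
tcp_rot: [-168.1, 88.9, 114.3]
wrist_force: [0.9, 0.3, 0.4]
width: 0.0794
```

Request:
drive_tool(
  steps=[
    {"tx": 0, "ty": -0.001, "tz": -0.045, "twist": 0},
    {"tx": 0, "ty": -0.001, "tz": -0.045, "twist": 0},
    {"tx": 0, "ty": -0.001, "tz": -0.045, "twist": 0},
    {"tx": 0, "ty": 0, "tz": -0.045, "twist": 0},
    {"tx": 0, "ty": 0, "tz": -0.03, "twist": 0},
  ],
)

```text
t: 19.35
tcp_pos: [0.4504, 0.2419, 0.295]
tcp_rot: [-160.9, 88.8, 121.5]
wrist_force: [0.9, -1.1, 0.2]
width: 0.0795
```

Request:
drive_tool(
  steps=[
    {"tx": 0, "ty": 0, "tz": 0, "twist": 0},
  ],
)

```text
t: 19.45
tcp_pos: [0.4492, 0.2445, 0.2944]
tcp_rot: [-159.8, 88.7, 122.9]
wrist_force: [-0.2, -0.4, -0.2]
width: 0.0789
```

```bash
python3 -c "
from h import *
where(at(.4453,.2592,.10))"
```

```text
t 19.45 tcp [0.4492 0.2445 0.2944] jaw 12.68 xax [-0.012   0.0186 -0.9998] w 0.0789 F [-0.2 -0.4 -0.2]
delta txyz [ 0.1947  0.0014 -0.0099]
```

Request:
drive_tool(
  steps=[
    {"tx": 0.02, "ty": 0.0014, "tz": -0.0099, "twist": 0},
    {"tx": 0.045, "ty": 0, "tz": 0, "twist": 0},
    {"tx": 0.045, "ty": 0, "tz": 0, "twist": 0},
    {"tx": 0.045, "ty": 0, "tz": 0, "twist": 0},
    {"tx": 0.025, "ty": 0, "tz": 0, "twist": 0},
  ],
)

```text
t: 19.95
tcp_pos: [0.4481, 0.256, 0.1106]
tcp_rot: [179.5, 88.9, 102.3]
wrist_force: [0.3, -0.0, 0.4]
width: 0.0793
```

Request:
drive_tool(
  steps=[
    {"tx": 0, "ty": 0, "tz": 0, "twist": 0},
    {"tx": 0, "ty": 0, "tz": 0, "twist": 0},
  ],
)

```text
t: 20.15
tcp_pos: [0.4471, 0.254, 0.1077]
tcp_rot: [-160.7, 88.8, 121.9]
wrist_force: [0.3, -0.6, 0.9]
width: 0.0793
```

```bash
python3 -c "
from h import *
where(at(.4453,.2592,.07))"
```

```text
t 20.15 tcp [0.4471 0.254  0.1077] jaw 12.63 xax [-0.0108  0.0174 -0.9998] w 0.0793 F [ 0.3 -0.6  0.9]
delta txyz [ 0.0378 -0.     -0.0035]
```

Request:
drive_tool(
  steps=[
    {"tx": 0.012, "ty": 0, "tz": -0.0035, "twist": 0},
    {"tx": 0.016, "ty": 0, "tz": 0, "twist": 0},
    {"tx": 0.008, "ty": 0, "tz": 0, "twist": 0},
    {"tx": 0, "ty": 0, "tz": 0, "twist": 0},
  ],
)

```text
t: 20.55
tcp_pos: [0.4483, 0.2585, 0.074]
tcp_rot: [175.5, 88.9, 98.1]
wrist_force: [-0.6, 0.6, 0.5]
width: 0.0789
```

```bash
python3 -c "
from h import *
where(at(.4453,.2592,.07))"
```

```text
t 20.55 tcp [0.4483 0.2585 0.074 ] jaw 12.58 xax [-0.0028  0.0197 -0.9998] w 0.0789 F [-0.6  0.6  0.5]
delta txyz [ 0.004  -0.0029 -0.0001]
```

Request:
drive_tool(
  steps=[
    {"tx": 0.004, "ty": -0.0028, "tz": 0, "twist": 0},
    {"tx": 0, "ty": 0, "tz": 0, "twist": 0},
  ],
)

```text
t: 20.75
tcp_pos: [0.4459, 0.2582, 0.0708]
tcp_rot: [170.0, 88.8, 92.5]
wrist_force: [0.2, 0.7, 0.3]
width: 0.0795
```

Request:
drive_tool(
  steps=[
    {"tx": 0, "ty": 0, "tz": 0, "twist": 0},
    {"tx": 0, "ty": 0, "tz": 0, "twist": 0},
    {"tx": 0, "ty": 0, "tz": 0, "twist": 0},
  ],
  fingers=0,
)

```text
t: 21.05
tcp_pos: [0.4463, 0.2583, 0.0719]
tcp_rot: [165.1, 88.8, 87.7]
wrist_force: [0.2, 0.0, -1.0]
width: 0.06
```

Request:
drive_tool(
  steps=[
    {"tx": -0.01, "ty": 0, "tz": 0, "twist": 0},
    {"tx": -0.03, "ty": 0, "tz": 0, "twist": 0},
    {"tx": -0.045, "ty": 0, "tz": 0, "twist": 0},
    {"tx": -0.045, "ty": 0, "tz": 0, "twist": 0},
    {"tx": -0.045, "ty": 0, "tz": 0, "twist": 0},
  ],
)

```text
t: 21.55
tcp_pos: [0.444, 0.2538, 0.25]
tcp_rot: [-160.4, 88.8, 122.1]
wrist_force: [1.4, 0.2, -1.7]
width: 0.0599
```

Request:
drive_tool(
  steps=[
    {"tx": -0.035, "ty": 0, "tz": 0, "twist": 0},
    {"tx": -0.015, "ty": 0, "tz": 0, "twist": 0},
  ],
)

```text
t: 21.75
tcp_pos: [0.4443, 0.2528, 0.3078]
tcp_rot: [175.8, 88.9, 98.4]
wrist_force: [-0.1, -0.6, -1.9]
width: 0.0602
```

```bash
python3 -c "
from h import *
where(arb(.29))
for w in washers(): print(w)
snap('side','c2',(120,20,320,220),3)"
```

```text
t 21.75 tcp [0.4443 0.2528 0.3078] jaw 12.58 xax [-0.0029  0.0194 -0.9998] w 0.0602 F [-0.1 -0.6 -1.9]
delta txyz [0.0092 0.0152 0.4386]
('steel', array([0.4333, 0.1564]), array([24.5, 25. ]))
```

View pics/c2.png

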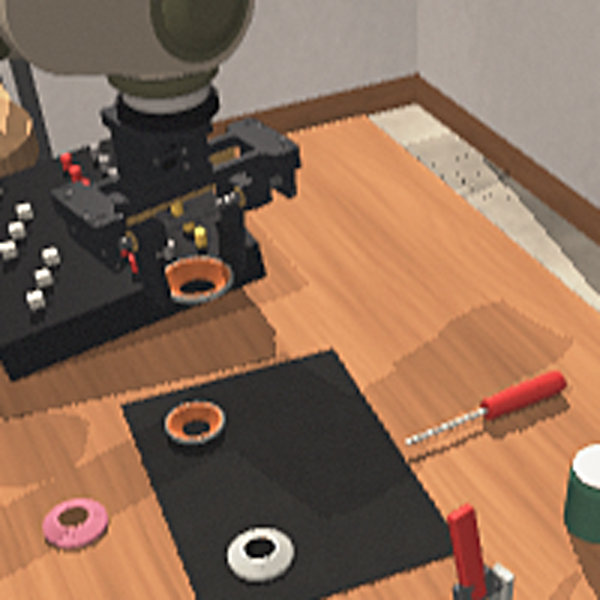

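Request:
drive_tool(
  steps=[
    {"tx": 0, "ty": 0, "tz": 0.025, "twist": 0},
    {"tx": 0, "ty": 0.002, "tz": 0.045, "twist": 0},
    {"tx": 0, "ty": 0.002, "tz": 0.045, "twist": 0},
    {"tx": 0, "ty": 0.002, "tz": 0.045, "twist": 0},
    {"tx": 0, "ty": 0.002, "tz": 0.045, "twist": 0},
  ],
)

```text
t: 22.35
tcp_pos: [0.4953, 0.0523, 0.2972]
tcp_rot: [-164.4, 88.7, 118.7]
wrist_force: [1.5, -0.1, -0.6]
width: 0.0604
```

Request:
drive_tool(
  steps=[
    {"tx": 0, "ty": 0.002, "tz": 0.045, "twist": 0},
    {"tx": 0, "ty": 0.002, "tz": 0.045, "twist": 0},
    {"tx": 0, "ty": 0.002, "tz": 0.045, "twist": 0},
    {"tx": 0, "ty": 0, "tz": 0.035, "twist": 0},
    {"tx": 0, "ty": 0, "tz": 0.015, "twist": 0},
  ],
)

```text
t: 22.85
tcp_pos: [0.5417, -0.1368, 0.285]
tcp_rot: [-150.5, 88.1, 132.4]
wrist_force: [0.1, 0.7, -1.7]
width: 0.0605
```

Request:
drive_tool(
  steps=[
    {"tx": 0, "ty": 0, "tz": 0, "twist": 0},
  ],
)

```text
t: 22.95
tcp_pos: [0.5415, -0.138, 0.2836]
tcp_rot: [-149.0, 88.0, 133.7]
wrist_force: [0.4, 1.7, -0.9]
width: 0.0606
```

```bash
python3 -c "
from h import *
where(arb(.17))"
```

```text
t 22.95 tcp [ 0.5415 -0.138   0.2836] jaw 12.74 xax [-0.0245  0.0257 -0.9994] w 0.0606 F [ 0.4  1.7 -0.9]
delta txyz [0.1123 0.0087 0.0399]
```

Request:
drive_tool(
  steps=[
    {"tx": 0, "ty": 0.004, "tz": 0.02, "twist": 0},
    {"tx": 0, "ty": 0.0045, "tz": 0.019, "twist": 0},
    {"tx": 0.03, "ty": 0, "tz": 0, "twist": 0},
    {"tx": 0.04, "ty": 0, "tz": 0, "twist": 0},
    {"tx": 0.03, "ty": 0, "tz": 0, "twist": 0},
  ],
)

```text
t: 23.45
tcp_pos: [0.5567, -0.1649, 0.1814]
tcp_rot: [-153.7, 88.1, 129.4]
wrist_force: [0.4, -0.0, -2.1]
width: 0.0602
```

Request:
drive_tool(
  steps=[
    {"tx": 0.005, "ty": 0, "tz": 0, "twist": 0},
  ],
)

```text
t: 23.55
tcp_pos: [0.5552, -0.1623, 0.1731]
tcp_rot: [-150.4, 87.7, 132.8]
wrist_force: [0.2, 0.3, -0.8]
width: 0.06
```

```bash
python3 -c "
from h import *
where(arb(.155))"
```

```text
t 23.55 tcp [ 0.5552 -0.1623  0.1731] jaw 13.16 xax [-0.0267  0.0289 -0.9992] w 0.06 F [ 0.2  0.3 -0.8]
delta txyz [ 0.0178 -0.0011  0.0105]
```

Request:
drive_tool(
  steps=[
    {"tx": 0.004, "ty": -0.0011, "tz": 0.0105, "twist": 0},
    {"tx": 0.007, "ty": 0, "tz": 0, "twist": 0},
    {"tx": 0.007, "ty": 0, "tz": 0, "twist": 0},
  ],
)

```text
t: 23.85
tcp_pos: [0.5572, -0.1712, 0.1567]
tcp_rot: [-152.5, 87.9, 130.7]
wrist_force: [0.8, 0.4, -2.1]
width: 0.0602
```

```bash
python3 -c "
from h import *
where(arb(.13))"
python3 ov.py c3 0 .0685
```

```text
t 23.85 tcp [ 0.5572 -0.1712  0.1567] jaw 13.3 xax [-0.0236  0.0274 -0.9993] w 0.0602 F [ 0.8  0.4 -2.1]
delta txyz [ 0.0267 -0.001   0.0015]
```

View pics/c3.png

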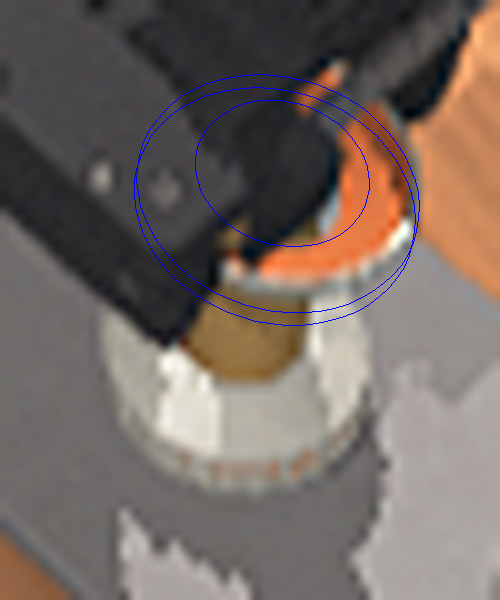

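Request:
drive_tool(
  steps=[
    {"tx": 0.006, "ty": -0.001, "tz": 0.0015, "twist": 0},
    {"tx": 0.008, "ty": 0, "tz": 0, "twist": 0},
    {"tx": 0.008, "ty": 0, "tz": 0, "twist": 0},
    {"tx": 0.004, "ty": 0, "tz": 0, "twist": 0},
  ],
)

```text
t: 24.3
tcp_pos: [0.556, -0.1724, 0.129]
tcp_rot: [-153.4, 88.0, 129.9]
wrist_force: [-0.3, -0.5, -1.8]
width: 0.0602
```

```bash
python3 -c "
from h import *
where(arb(.104))"
```

```text
t 24.3 tcp [ 0.556  -0.1724  0.129 ] jaw 13.28 xax [-0.0224  0.0268 -0.9994] w 0.0602 F [-0.3 -0.5 -1.8]
delta txyz [0.025  0.0003 0.0004]
```

Request:
drive_tool(
  steps=[
    {"tx": 0.008, "ty": 0.0003, "tz": 0.0004, "twist": 0},
    {"tx": 0.008, "ty": 0, "tz": 0, "twist": 0},
    {"tx": 0.006, "ty": 0, "tz": 0, "twist": 0},
    {"tx": 0.002, "ty": 0, "tz": 0, "twist": 0},
  ],
)

```text
t: 24.7
tcp_pos: [0.5559, -0.172, 0.1027]
tcp_rot: [-153.6, 88.0, 129.7]
wrist_force: [-1.2, 1.6, 14.2]
width: 0.0602
```

```bash
python3 -c "
from h import *
where(arb(.1025))
snap('side','c5',(265,215,345,295),8)"
```

```text
t 24.7 tcp [ 0.5559 -0.172   0.1027] jaw 13.28 xax [-0.0225  0.0271 -0.9994] w 0.0602 F [-1.2  1.6 14.2]
delta txyz [ 0.0002 -0.0001  0.0001]
```

View pics/c5.png

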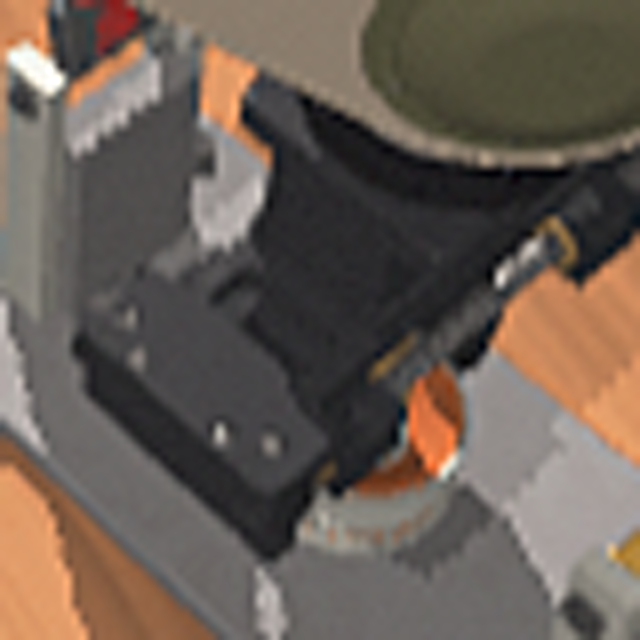

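Contact at the expected height. Release.

Request:
drive_tool(
  steps=[
    {"tx": 0, "ty": 0, "tz": 0, "twist": 0},
    {"tx": 0, "ty": 0, "tz": 0, "twist": 0},
    {"tx": 0, "ty": 0, "tz": 0, "twist": 0},
  ],
  fingers=0.9,
)

```text
t: 25.05
tcp_pos: [0.5564, -0.1722, 0.1035]
tcp_rot: [-154.6, 88.1, 128.7]
wrist_force: [-0.6, -0.1, 0.1]
width: 0.0793
```

Request:
drive_tool(
  steps=[
    {"tx": -0.02, "ty": 0, "tz": 0, "twist": 0},
    {"tx": -0.04, "ty": 0, "tz": 0, "twist": 0},
    {"tx": -0.045, "ty": 0, "tz": 0, "twist": 0},
    {"tx": -0.045, "ty": 0, "tz": 0, "twist": 0},
    {"tx": -0.035, "ty": 0, "tz": 0, "twist": 0},
  ],
)

```text
t: 25.55
tcp_pos: [0.559, -0.1766, 0.2901]
tcp_rot: [-149.0, 87.5, 134.2]
wrist_force: [0.5, -0.3, 0.3]
width: 0.0795
```

```bash
python3 -c "
from h import *
for w in washers(): print(w)
where(at(.4333,.1564,.29))
snap('side','c8',(265,215,345,295),8)"
```

```text
('orange', array([0.4465, 0.3592]), array([24.5, 25. ]))
('steel', array([0.4334, 0.1564]), array([24.3, 24.9]))
t 25.6 tcp [ 0.5601 -0.1772  0.2958] jaw 13.27 xax [-0.0227  0.0269 -0.9994] w 0.0792 F [-0.5 -0.4  5.4]
delta txyz [ 0.0176 -0.0458 -0.3516]
```

View pics/c8.png

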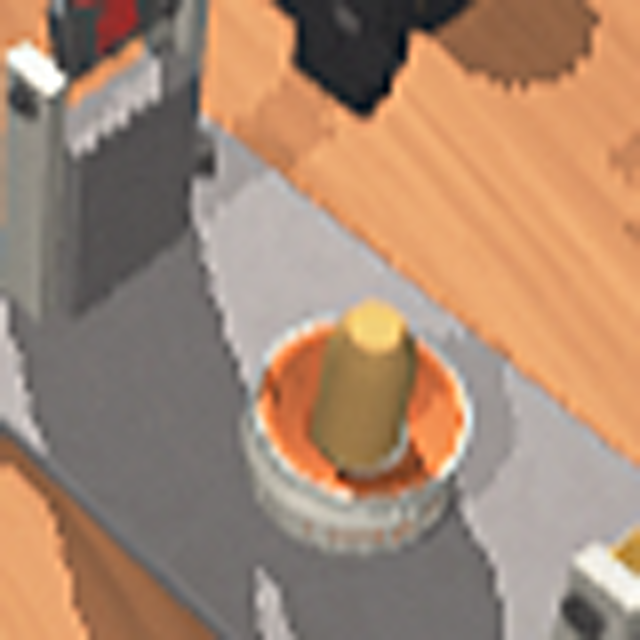

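Request:
drive_tool(
  steps=[
    {"tx": 0, "ty": -0.003, "tz": -0.025, "twist": 0},
    {"tx": 0, "ty": -0.006, "tz": -0.045, "twist": 0},
    {"tx": 0, "ty": -0.006, "tz": -0.045, "twist": 0},
    {"tx": 0, "ty": -0.006, "tz": -0.045, "twist": 0},
    {"tx": 0, "ty": -0.006, "tz": -0.045, "twist": 0},
  ],
)

```text
t: 26.15
tcp_pos: [0.4846, 0.018, 0.2962]
tcp_rot: [-150.0, 87.8, 132.8]
wrist_force: [1.1, -0.2, -0.6]
width: 0.0793
```

Request:
drive_tool(
  steps=[
    {"tx": 0, "ty": -0.006, "tz": -0.045, "twist": 0},
    {"tx": 0, "ty": -0.006, "tz": -0.045, "twist": 0},
    {"tx": 0, "ty": -0.004, "tz": -0.025, "twist": 0},
    {"tx": 0, "ty": -0.001, "tz": -0.012, "twist": 0},
  ],
)

```text
t: 26.55
tcp_pos: [0.4347, 0.1454, 0.2987]
tcp_rot: [-147.8, 87.7, 135.2]
wrist_force: [-0.1, -0.7, 0.0]
width: 0.0791
```

```bash
python3 -c "
from h import *
where(at(.4334,.1564,.10))"
```

```text
t 26.55 tcp [0.4347 0.1454 0.2987] jaw 13.01 xax [-0.0286  0.0284 -0.9992] w 0.0791 F [-0.1 -0.7  0. ]
delta txyz [ 0.1988  0.0068 -0.0021]
```

Request:
drive_tool(
  steps=[
    {"tx": 0.02, "ty": 0.0068, "tz": -0.0021, "twist": 0},
    {"tx": 0.045, "ty": 0, "tz": 0, "twist": 0},
    {"tx": 0.045, "ty": 0, "tz": 0, "twist": 0},
    {"tx": 0.045, "ty": 0, "tz": 0, "twist": 0},
    {"tx": 0.025, "ty": 0, "tz": 0, "twist": 0},
  ],
)

```text
t: 27.05
tcp_pos: [0.4353, 0.1569, 0.1143]
tcp_rot: [-157.8, 88.0, 125.5]
wrist_force: [-0.2, -0.1, -0.5]
width: 0.0793
```

Request:
drive_tool(
  steps=[
    {"tx": 0.003, "ty": 0, "tz": 0, "twist": 0},
    {"tx": 0, "ty": 0, "tz": 0, "twist": 0},
  ],
)

```text
t: 27.25
tcp_pos: [0.4333, 0.1569, 0.1083]
tcp_rot: [-148.6, 87.7, 134.6]
wrist_force: [0.6, 0.6, 0.2]
width: 0.0792
```

```bash
python3 -c "
from h import *
where(at(.4334,.1564,.0695))"
```

```text
t 27.25 tcp [0.4333 0.1569 0.1083] jaw 13.26 xax [-0.0278  0.0282 -0.9992] w 0.0792 F [0.6 0.6 0.2]
delta txyz [0.0387 0.002  0.0038]
```

Request:
drive_tool(
  steps=[
    {"tx": 0.012, "ty": 0.002, "tz": 0.0038, "twist": 0},
    {"tx": 0.014, "ty": 0, "tz": 0, "twist": 0},
    {"tx": 0.008, "ty": 0, "tz": 0, "twist": 0},
    {"tx": 0, "ty": 0, "tz": 0, "twist": 0},
  ],
)

```text
t: 27.65
tcp_pos: [0.438, 0.1541, 0.0757]
tcp_rot: [-159.0, 88.0, 124.3]
wrist_force: [-0.9, 0.1, 0.3]
width: 0.0792
```

```bash
python3 -c "
from h import *
where(at(.4334,.1564,.0695))"
```

```text
t 27.65 tcp [0.438  0.1541 0.0757] jaw 13.25 xax [-0.0196  0.0287 -0.9994] w 0.0792 F [-0.9  0.1  0.3]
delta txyz [ 0.0063 -0.0031 -0.0011]
```

Request:
drive_tool(
  steps=[
    {"tx": 0.0058, "ty": -0.003, "tz": -0.0011, "twist": 0},
    {"tx": 0, "ty": 0, "tz": 0, "twist": 0},
  ],
)

```text
t: 27.85
tcp_pos: [0.4351, 0.1546, 0.0704]
tcp_rot: [-161.6, 88.1, 121.6]
wrist_force: [-0.6, -0.4, 0.1]
width: 0.0793
```

Request:
drive_tool(
  steps=[
    {"tx": 0, "ty": 0, "tz": 0, "twist": 0},
    {"tx": 0, "ty": 0, "tz": 0, "twist": 0},
    {"tx": 0, "ty": 0, "tz": 0, "twist": 0},
  ],
  fingers=0,
)

```text
t: 28.15
tcp_pos: [0.4363, 0.1549, 0.072]
tcp_rot: [-168.1, 88.1, 115.1]
wrist_force: [-2.1, 4.8, 48.4]
width: 0.0574
```

Request:
drive_tool(
  steps=[
    {"tx": -0.01, "ty": 0, "tz": 0, "twist": 0},
    {"tx": -0.03, "ty": 0, "tz": 0, "twist": 0},
    {"tx": -0.045, "ty": 0, "tz": 0, "twist": 0},
    {"tx": -0.045, "ty": 0, "tz": 0, "twist": 0},
    {"tx": -0.045, "ty": 0, "tz": 0, "twist": 0},
  ],
)

```text
t: 28.65
tcp_pos: [0.4372, 0.1494, 0.2501]
tcp_rot: [-156.1, 87.9, 127.1]
wrist_force: [0.8, -0.0, -0.5]
width: 0.0175
```

Request:
drive_tool(
  steps=[
    {"tx": -0.035, "ty": 0, "tz": 0, "twist": 0},
    {"tx": -0.015, "ty": 0, "tz": 0, "twist": 0},
  ],
)

```text
t: 28.85
tcp_pos: [0.4384, 0.1479, 0.3067]
tcp_rot: [-167.4, 88.1, 115.8]
wrist_force: [-0.2, -0.1, -0.5]
width: 0.0015
```

```bash
python3 -c "
from h import *
where(arb(.29))
for w in washers(): print(w)
snap('side','d2',(120,20,320,220),3)"
```

```text
t 28.85 tcp [0.4384 0.1479 0.3067] jaw 13.22 xax [-0.0141  0.0293 -0.9995] w 0.0015 F [-0.2 -0.1 -0.5]
delta txyz [0.0057 0.0408 0.3388]
```

View pics/d2.png

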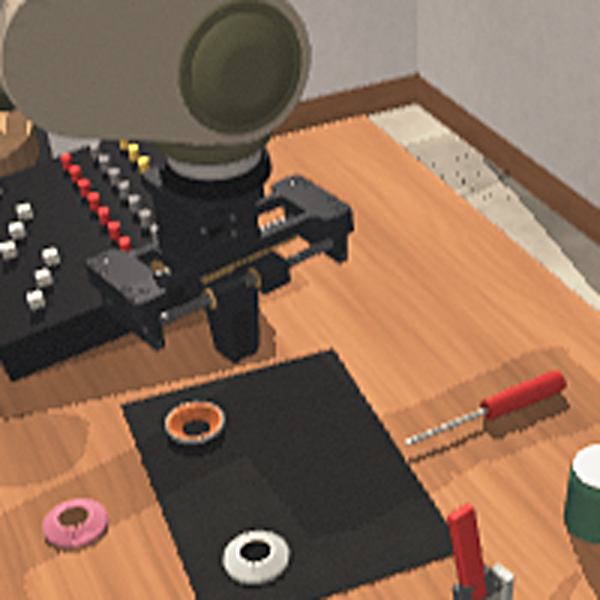

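Request:
drive_tool(
  steps=[
    {"tx": 0, "ty": 0, "tz": 0, "twist": 0},
  ],
  fingers=0.9,
)

```text
t: 29.05
tcp_pos: [0.4381, 0.1479, 0.3045]
tcp_rot: [-165.0, 88.1, 118.2]
wrist_force: [0.8, 0.1, 0.2]
width: 0.0068
```

```bash
python3 -c "
from h import *
ctrl.capture('side')
print([(r['conf'],atz('side',r['uv'],.009)) for r in ctrl.landmark_of('side','washer3_centre')])
snap('top','d3',(105,140,300,265),4)
for w in washers(): print(w)
where(at(.4334,.1564,.10))"
```

```text
[(0.7, array([0.40661463, 0.00503564, 0.009     ])), (0.63, array([0.41915828, 0.16015961, 0.009     ])), (0.55, array([0.29437029, 0.28010323, 0.009     ])), (0.43, array([0.45443941, 0.36589064, 0.009     ]))]
t 29.25 tcp [0.4383 0.1479 0.3044] jaw 13.22 xax [-0.0164  0.0291 -0.9994] w 0.0227 F [-0.7  0.5 -0.9]
delta txyz [ 0.2045 -0.0003 -0.0009]
```

View pics/d3.png

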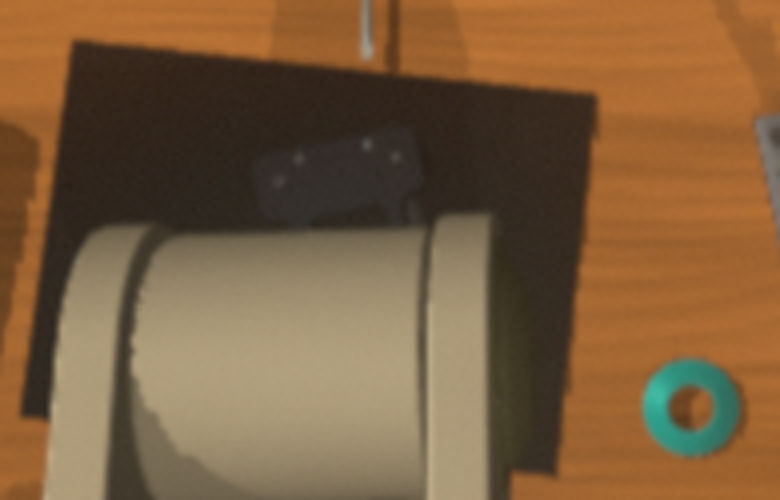

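```bash
python3 -c "
from h import *
def fit(im):
    h=cv2.cvtColor(im,cv2.COLOR_BGR2HSV); sub=np.zeros(im.shape[:2],np.uint8); sub[500:600,200:320]=1
    g=((im.max(2)>110)&(h[...,1]<70)&(sub>0)).astype(np.uint8); n,l,st,ce=cv2.connectedComponentsWithStats(g); i=1+st[1:,4].argmax()
    cs,_=cv2.findContours((l==i).astype(np.uint8),0,cv2.CHAIN_APPROX_NONE); e=cv2.fitEllipse(cs[0]); return e
o=[]
snap('side','d4',(120,20,320,220),3)
for n in('c2','d2','d4'):
    e=fit(cv2.imread(f'pics/{n}.png')); uv=((e[0][0]+.5)/3-.5+120,(e[0][1]+.5)/3-.5+20); print(n,e,atz('side',uv,.007))
"
```

```text
c2 ((259.8522644042969, 553.4768676757812), (50.97053146362305, 66.37523651123047), 79.36002349853516) [0.43461968 0.15768658 0.007     ]
d2 ((255.634521484375, 556.2990112304688), (51.60111999511719, 66.68426513671875), 77.87517547607422) [0.4297192  0.15631742 0.007     ]
d4 ((255.63648986816406, 556.3018798828125), (51.59307098388672, 66.65185546875), 78.19619750976562) [0.42971937 0.15631315 0.007     ]
```

Request:
drive_tool(
  steps=[
    {"tx": 0.02, "ty": -0.0051, "tz": 0, "twist": 0},
    {"tx": 0.045, "ty": 0, "tz": 0, "twist": 0},
    {"tx": 0.045, "ty": 0, "tz": 0, "twist": 0},
    {"tx": 0.045, "ty": 0, "tz": 0, "twist": 0},
    {"tx": 0.025, "ty": 0, "tz": 0, "twist": 0},
  ],
)

```text
t: 29.8
tcp_pos: [0.4313, 0.1521, 0.12]
tcp_rot: [-174.4, 88.2, 108.8]
wrist_force: [0.2, -0.7, 1.0]
width: 0.0663
```

Request:
drive_tool(
  steps=[
    {"tx": 0.006, "ty": 0, "tz": 0, "twist": 0},
    {"tx": 0, "ty": 0, "tz": 0, "twist": 0},
  ],
)

```text
t: 30.0
tcp_pos: [0.4296, 0.1522, 0.1108]
tcp_rot: [-162.0, 88.1, 121.3]
wrist_force: [0.4, -0.2, 0.5]
width: 0.0792
```

```bash
python3 -c "
from h import *
where(at(.4285,.155,.068))"
```

```text
t 30.0 tcp [0.4296 0.1522 0.1108] jaw 13.22 xax [-0.0175  0.0288 -0.9994] w 0.0792 F [ 0.4 -0.2  0.5]
delta txyz [0.0428 0.0006 0.0003]
```

Request:
drive_tool(
  steps=[
    {"tx": 0.015, "ty": 0.0006, "tz": 0, "twist": 0},
    {"tx": 0.015, "ty": 0, "tz": 0, "twist": 0},
    {"tx": 0.008, "ty": 0, "tz": 0, "twist": 0},
  ],
)

```text
t: 30.3
tcp_pos: [0.4322, 0.1537, 0.076]
tcp_rot: [-175.4, 88.2, 107.8]
wrist_force: [-0.7, -0.9, 1.1]
width: 0.0796
```

```bash
python3 -c "
from h import *
where(at(.4285,.155,.068))"
```

```text
t 30.3 tcp [0.4322 0.1537 0.076 ] jaw 13.22 xax [-0.0094  0.0295 -0.9995] w 0.0796 F [-0.7 -0.9  1.1]
delta txyz [ 0.008  -0.0032  0.    ]
```

Request:
drive_tool(
  steps=[
    {"tx": 0.007, "ty": -0.0025, "tz": 0, "twist": 0},
    {"tx": 0.001, "ty": 0, "tz": 0, "twist": 0},
  ],
)

```text
t: 30.5
tcp_pos: [0.4303, 0.1534, 0.0687]
tcp_rot: [-178.8, 88.2, 104.4]
wrist_force: [-0.4, 0.7, 0.7]
width: 0.0789
```

```bash
python3 -c "
from h import *
where(at(.4285,.155,.068))"
```

```text
t 30.5 tcp [0.4303 0.1534 0.0687] jaw 13.23 xax [-0.0076  0.0296 -0.9995] w 0.0789 F [-0.4  0.7  0.7]
delta txyz [ 0.0007 -0.0013 -0.0001]
```

Request:
drive_tool(
  steps=[
    {"tx": 0.001, "ty": 0, "tz": 0, "twist": 0},
    {"tx": 0.0007, "ty": 0, "tz": 0, "twist": 0},
    {"tx": 0.0003, "ty": 0, "tz": 0, "twist": 0},
    {"tx": 0, "ty": 0, "tz": 0, "twist": 0},
  ],
  fingers=0,
)

```text
t: 30.9
tcp_pos: [0.431, 0.1535, 0.0681]
tcp_rot: [176.5, 88.3, 99.8]
wrist_force: [0.6, -0.1, -0.7]
width: 0.0603
```

Request:
drive_tool(
  steps=[
    {"tx": -0.01, "ty": 0, "tz": 0, "twist": 0},
    {"tx": -0.025, "ty": 0, "tz": 0, "twist": 0},
  ],
)

```text
t: 31.1
tcp_pos: [0.43, 0.1523, 0.1026]
tcp_rot: [-173.9, 88.2, 109.4]
wrist_force: [0.2, -0.8, 0.2]
width: 0.0604
```

Request:
drive_tool(
  steps=[
    {"tx": -0.04, "ty": 0, "tz": 0, "twist": 0},
    {"tx": -0.045, "ty": 0, "tz": 0, "twist": 0},
    {"tx": -0.045, "ty": 0, "tz": 0, "twist": 0},
    {"tx": -0.04, "ty": 0, "tz": 0, "twist": 0},
    {"tx": -0.02, "ty": 0, "tz": 0, "twist": 0},
  ],
)

```text
t: 31.6
tcp_pos: [0.4301, 0.1463, 0.304]
tcp_rot: [-176.1, 88.3, 107.2]
wrist_force: [0.4, -0.2, -0.6]
width: 0.06
```

```bash
python3 -c "
from h import *
where(arb(.30))
for w in washers(): print(w)
snap('side','d5',(120,20,320,220),3)"
```

```text
t 31.6 tcp [0.4301 0.1463 0.304 ] jaw 13.22 xax [-0.009   0.0291 -0.9995] w 0.06 F [ 0.4 -0.2 -0.6]
delta txyz [-0.0064  0.0488  0.3387]
```

View pics/d5.png

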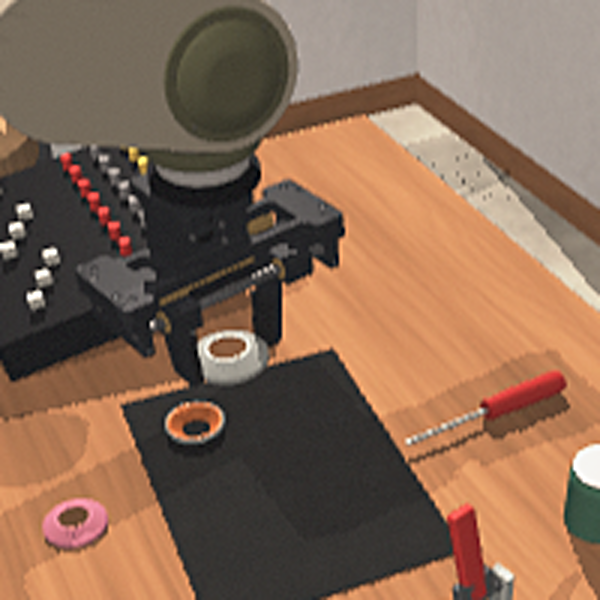

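```bash
sed -i "s/o=(285,235);S=10/o=tuple(int(v) for v in sys.argv[4].split(','));S=10/; s/im\[235:295,285:335\]/im[o[1]:o[1]+60,o[0]:o[0]+60]/" ov.py; python3 ov.py d6 0,12,24 .0651 165,110
```

```text
(no output)
```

View pics/d6.png

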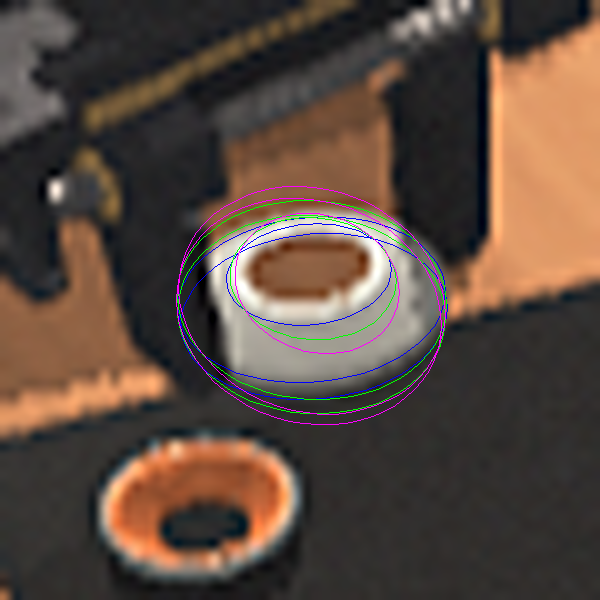

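Request:
drive_tool(
  steps=[
    {"tx": 0, "ty": 0.004, "tz": 0.025, "twist": 0},
    {"tx": 0, "ty": 0.007, "tz": 0.045, "twist": 0},
    {"tx": 0, "ty": 0.007, "tz": 0.045, "twist": 0},
    {"tx": 0, "ty": 0.007, "tz": 0.045, "twist": 0},
    {"tx": 0, "ty": 0.007, "tz": 0.045, "twist": 0},
  ],
)

```text
t: 32.25
tcp_pos: [0.5066, -0.0477, 0.2872]
tcp_rot: [-157.6, 87.7, 126.1]
wrist_force: [1.0, 0.9, -0.1]
width: 0.0605
```

Request:
drive_tool(
  steps=[
    {"tx": 0, "ty": 0.007, "tz": 0.045, "twist": 0},
    {"tx": 0, "ty": 0.006, "tz": 0.045, "twist": 0},
    {"tx": 0, "ty": 0.003, "tz": 0.03, "twist": 0},
    {"tx": 0, "ty": 0.001, "tz": 0.012, "twist": 0},
  ],
)

```text
t: 32.65
tcp_pos: [0.554, -0.18, 0.2732]
tcp_rot: [-150.6, 87.0, 132.8]
wrist_force: [0.6, 0.2, -0.7]
width: 0.0607
```

```bash
python3 -c "
from h import *
where(arb(.165,dx=(-.0005,.0007)))"
```

```text
t 32.65 tcp [ 0.554  -0.18    0.2732] jaw 13.48 xax [-0.0354  0.0383 -0.9986] w 0.0607 F [ 0.6  0.2 -0.7]
delta txyz [ 0.1083  0.0067 -0.0022]
```

Request:
drive_tool(
  steps=[
    {"tx": 0.02, "ty": 0.0067, "tz": -0.0022, "twist": 0},
    {"tx": 0.035, "ty": 0, "tz": 0, "twist": 0},
    {"tx": 0.035, "ty": 0, "tz": 0, "twist": 0},
    {"tx": 0.018, "ty": 0, "tz": 0, "twist": 0},
    {"tx": 0.003, "ty": 0, "tz": 0, "twist": 0},
  ],
)

```text
t: 33.15
tcp_pos: [0.5536, -0.1693, 0.1532]
tcp_rot: [-148.3, 86.5, 135.1]
wrist_force: [0.2, 0.1, -0.4]
width: 0.0606
```

```bash
python3 -c "
from h import *
where(arb(.14,dx=(-.0005,.0007)))"
```

```text
t 33.15 tcp [ 0.5536 -0.1693  0.1532] jaw 13.44 xax [-0.0435  0.0433 -0.9981] w 0.0606 F [ 0.2  0.1 -0.4]
delta txyz [0.0129 0.0027 0.0044]
```

Request:
drive_tool(
  steps=[
    {"tx": 0.003, "ty": 0.0027, "tz": 0.0044, "twist": 0},
    {"tx": 0.004, "ty": 0, "tz": 0, "twist": 0},
    {"tx": 0.003, "ty": 0, "tz": 0, "twist": 0},
  ],
)

```text
t: 33.45
tcp_pos: [0.5573, -0.1717, 0.1434]
tcp_rot: [-148.6, 86.5, 134.9]
wrist_force: [-0.9, -1.0, -0.7]
width: 0.0602
```

```bash
python3 -c "
from h import *
where(arb(.125,dx=(-.0005,.0007)))"; python3 ov.py d7 0,12 .0651 275,215
```

```text
t 33.45 tcp [ 0.5573 -0.1717  0.1434] jaw 13.51 xax [-0.0429  0.0431 -0.9982] w 0.0602 F [-0.9 -1.  -0.7]
delta txyz [ 0.0183 -0.0003  0.0014]
```

View pics/d7.png

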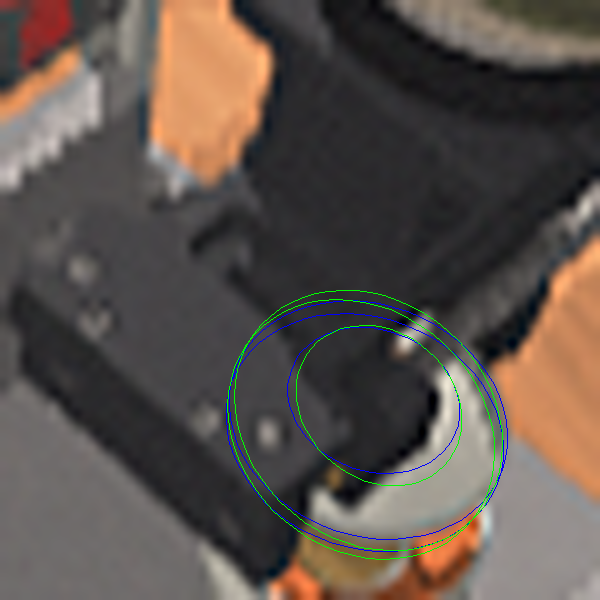

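Request:
drive_tool(
  steps=[
    {"tx": 0.005, "ty": -0.0003, "tz": 0.0014, "twist": 0},
    {"tx": 0.006, "ty": 0, "tz": 0, "twist": 0},
    {"tx": 0.005, "ty": 0, "tz": 0, "twist": 0},
  ],
)

```text
t: 33.8
tcp_pos: [0.557, -0.1729, 0.1275]
tcp_rot: [-149.3, 86.7, 134.2]
wrist_force: [0.3, 0.6, -1.3]
width: 0.0607
```

```bash
python3 -c "
from h import *
where(arb(.111,off=.055,dx=(-.0005,.0007)))"
```

```text
t 33.8 tcp [ 0.557  -0.1729  0.1275] jaw 13.5 xax [-0.0405  0.0417 -0.9983] w 0.0607 F [ 0.3  0.6 -1.3]
delta txyz [ 0.0165 -0.0001 -0.0001]
```

Request:
drive_tool(
  steps=[
    {"tx": 0.005, "ty": 0, "tz": 0, "twist": 0},
    {"tx": 0.005, "ty": 0, "tz": 0, "twist": 0},
    {"tx": 0.004, "ty": 0, "tz": 0, "twist": 0},
  ],
)

```text
t: 34.1
tcp_pos: [0.5563, -0.1722, 0.112]
tcp_rot: [-149.2, 86.6, 134.3]
wrist_force: [-0.3, -0.0, -0.3]
width: 0.0605
```

```bash
python3 -c "
from h import *
where(arb(.111,off=.055,dx=(-.0005,.0007)))"
```

```text
t 34.1 tcp [ 0.5563 -0.1722  0.112 ] jaw 13.5 xax [-0.0409  0.042  -0.9983] w 0.0605 F [-0.3 -0.  -0.3]
delta txyz [ 0.001  0.    -0.   ]
```

Request:
drive_tool(
  steps=[
    {"tx": 0.001, "ty": 0, "tz": 0, "twist": 0},
    {"tx": 0, "ty": 0, "tz": 0, "twist": 0},
    {"tx": 0, "ty": 0, "tz": 0, "twist": 0},
  ],
  fingers=0.9,
)

```text
t: 34.4
tcp_pos: [0.5563, -0.1722, 0.1106]
tcp_rot: [-149.1, 86.6, 134.3]
wrist_force: [0.8, -0.3, -0.1]
width: 0.079
```

Request:
drive_tool(
  steps=[
    {"tx": -0.02, "ty": 0.0005, "tz": -0.001, "twist": 0},
    {"tx": -0.04, "ty": 0.001, "tz": -0.002, "twist": 0},
    {"tx": -0.045, "ty": 0.001, "tz": -0.002, "twist": 0},
    {"tx": -0.04, "ty": 0.001, "tz": -0.002, "twist": 0},
    {"tx": -0.03, "ty": 0, "tz": -0.001, "twist": 0},
  ],
)

```text
t: 34.9
tcp_pos: [0.564, -0.1704, 0.2885]
tcp_rot: [-146.8, 86.2, 136.6]
wrist_force: [0.3, -0.9, -0.3]
width: 0.0793
```

```bash
python3 -c "
from h import *
for w in washers(): print(w)
where(at(.4465,.3592,.29))
snap('side','d8',(265,215,345,295),8)"
```

```text
('orange', array([0.4463, 0.3593]), array([24.5, 25.1]))
t 34.95 tcp [ 0.565  -0.1709  0.2934] jaw 13.49 xax [-0.042   0.0424 -0.9982] w 0.0792 F [ 0.8 -0.2  5. ]
delta txyz [ 0.0307  0.0103 -0.5392]
```

View pics/d8.png

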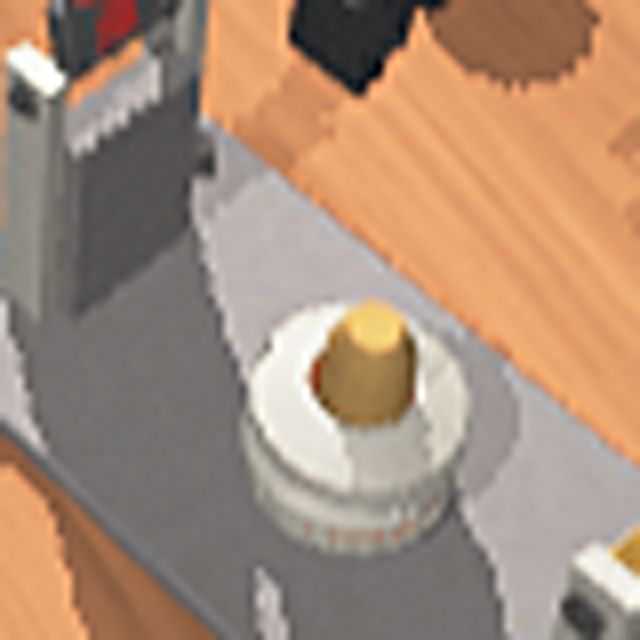

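Request:
drive_tool(
  steps=[
    {"tx": 0.001, "ty": 0, "tz": -0.025, "twist": 0},
    {"tx": 0.002, "ty": 0.001, "tz": -0.045, "twist": 0},
    {"tx": 0.002, "ty": 0.001, "tz": -0.045, "twist": 0},
    {"tx": 0.002, "ty": 0.001, "tz": -0.045, "twist": 0},
    {"tx": 0.002, "ty": 0.001, "tz": -0.045, "twist": 0},
  ],
)

```text
t: 35.5
tcp_pos: [0.5193, 0.0314, 0.2886]
tcp_rot: [-146.6, 86.4, 136.4]
wrist_force: [1.6, 0.2, -0.2]
width: 0.0796
```

Request:
drive_tool(
  steps=[
    {"tx": 0.002, "ty": 0.001, "tz": -0.045, "twist": 0},
    {"tx": 0.002, "ty": 0.001, "tz": -0.045, "twist": 0},
    {"tx": 0.002, "ty": 0.001, "tz": -0.045, "twist": 0},
    {"tx": 0.002, "ty": 0.001, "tz": -0.045, "twist": 0},
    {"tx": 0.002, "ty": 0.001, "tz": -0.045, "twist": 0},
  ],
)

```text
t: 36.0
tcp_pos: [0.4689, 0.2604, 0.2872]
tcp_rot: [-143.7, 86.2, 139.2]
wrist_force: [1.1, 0.2, 0.2]
width: 0.0795
```

Request:
drive_tool(
  steps=[
    {"tx": 0.002, "ty": 0, "tz": -0.045, "twist": 0},
    {"tx": 0.002, "ty": 0, "tz": -0.035, "twist": 0},
    {"tx": 0, "ty": 0, "tz": -0.012, "twist": 0},
    {"tx": 0, "ty": 0, "tz": 0, "twist": 0},
  ],
)

```text
t: 36.4
tcp_pos: [0.4443, 0.3573, 0.285]
tcp_rot: [-140.7, 86.1, 142.5]
wrist_force: [1.2, -0.4, -0.6]
width: 0.0796
```

```bash
python3 -c "
from h import *
where(at(.4464,.3592,.10))"
```

```text
t 36.4 tcp [0.4443 0.3573 0.285 ] jaw 13.27 xax [-0.0535  0.0411 -0.9977] w 0.0796 F [ 1.2 -0.4 -0.6]
delta txyz [0.1843 0.013  0.0114]
```

Request:
drive_tool(
  steps=[
    {"tx": 0.02, "ty": 0.007, "tz": 0.006, "twist": 0},
    {"tx": 0.035, "ty": 0.006, "tz": 0.0054, "twist": 0},
    {"tx": 0.04, "ty": 0, "tz": 0, "twist": 0},
    {"tx": 0.04, "ty": 0, "tz": 0, "twist": 0},
    {"tx": 0.03, "ty": 0, "tz": 0, "twist": 0},
  ],
)

```text
t: 36.9
tcp_pos: [0.4559, 0.3492, 0.1174]
tcp_rot: [-147.2, 86.5, 135.7]
wrist_force: [0.6, 0.8, -0.4]
width: 0.079
```

Request:
drive_tool(
  steps=[
    {"tx": 0.006, "ty": 0, "tz": 0, "twist": 0},
    {"tx": 0, "ty": 0, "tz": 0, "twist": 0},
  ],
)

```text
t: 37.1
tcp_pos: [0.4554, 0.3461, 0.1081]
tcp_rot: [-140.9, 86.3, 141.8]
wrist_force: [0.6, 0.2, 0.1]
width: 0.0795
```

```bash
python3 -c "
from h import *
where(at(.4464,.3592,.071))"
```

```text
t 37.1 tcp [0.4554 0.3461 0.1081] jaw 12.76 xax [-0.0506  0.0399 -0.9979] w 0.0795 F [0.6 0.2 0.1]
delta txyz [ 0.0377 -0.0019 -0.0099]
```

Request:
drive_tool(
  steps=[
    {"tx": 0.008, "ty": -0.002, "tz": -0.0099, "twist": 0},
    {"tx": 0.01, "ty": 0, "tz": 0, "twist": 0},
    {"tx": 0.008, "ty": 0, "tz": 0, "twist": 0},
    {"tx": 0, "ty": 0, "tz": 0, "twist": 0},
  ],
)

```text
t: 37.5
tcp_pos: [0.4517, 0.357, 0.0849]
tcp_rot: [-146.5, 86.5, 136.1]
wrist_force: [-0.2, 0.4, 0.1]
width: 0.079
```

```bash
python3 -c "
from h import *
where(at(.4464,.3592,.071))"
```

```text
t 37.5 tcp [0.4517 0.357  0.0849] jaw 12.71 xax [-0.0444  0.0427 -0.9981] w 0.079 F [-0.2  0.4  0.1]
delta txyz [ 0.0139 -0.0021  0.0005]
```

Request:
drive_tool(
  steps=[
    {"tx": 0.006, "ty": -0.0021, "tz": 0.0005, "twist": 0},
    {"tx": 0.005, "ty": 0, "tz": 0, "twist": 0},
    {"tx": 0.003, "ty": 0, "tz": 0, "twist": 0},
  ],
)

```text
t: 37.8
tcp_pos: [0.4493, 0.3569, 0.0708]
tcp_rot: [-148.2, 86.5, 134.4]
wrist_force: [0.5, 0.9, 0.4]
width: 0.0793
```

```bash
python3 -c "
from h import *
where(at(.4464,.3592,.071))"
```

```text
t 37.8 tcp [0.4493 0.3569 0.0708] jaw 12.73 xax [-0.0426  0.0435 -0.9981] w 0.0793 F [0.5 0.9 0.4]
delta txyz [-0.0002 -0.0004  0.0002]
```

Request:
drive_tool(
  steps=[
    {"tx": 0.0005, "ty": 0, "tz": 0, "twist": 0},
    {"tx": 0.0003, "ty": 0, "tz": 0, "twist": 0},
    {"tx": 0, "ty": 0, "tz": 0, "twist": 0},
    {"tx": 0, "ty": 0, "tz": 0, "twist": 0},
  ],
  fingers=0,
)

```text
t: 38.2
tcp_pos: [0.4492, 0.3568, 0.0696]
tcp_rot: [-147.7, 86.5, 134.9]
wrist_force: [-0.4, 0.4, -1.5]
width: 0.0602
```

Request:
drive_tool(
  steps=[
    {"tx": -0.01, "ty": 0, "tz": 0, "twist": 0},
    {"tx": -0.025, "ty": 0, "tz": 0, "twist": 0},
    {"tx": -0.035, "ty": 0, "tz": 0, "twist": 0},
    {"tx": -0.035, "ty": 0, "tz": 0, "twist": 0},
    {"tx": -0.035, "ty": 0, "tz": 0, "twist": 0},
  ],
)

```text
t: 38.7
tcp_pos: [0.4539, 0.3497, 0.2123]
tcp_rot: [-140.1, 86.3, 142.6]
wrist_force: [0.0, -0.3, -1.3]
width: 0.0604
```

Request:
drive_tool(
  steps=[
    {"tx": -0.035, "ty": 0, "tz": 0, "twist": 0},
    {"tx": -0.03, "ty": 0, "tz": 0, "twist": 0},
    {"tx": -0.02, "ty": 0, "tz": 0, "twist": 0},
    {"tx": -0.005, "ty": 0, "tz": 0, "twist": 0},
  ],
)

```text
t: 39.1
tcp_pos: [0.4583, 0.3455, 0.3138]
tcp_rot: [-148.8, 86.6, 133.8]
wrist_force: [-0.7, 0.0, -1.5]
width: 0.0605
```

```bash
python3 -c "
from h import *
where(arb(.30))"; python3 ov.py e1 0 .0677 150,80
```

```text
t 39.1 tcp [0.4583 0.3455 0.3138] jaw 12.71 xax [-0.0416  0.0433 -0.9982] w 0.0605 F [-0.7  0.  -1.5]
delta txyz [-0.0128 -0.0174  0.5277]
```

View pics/e1.png

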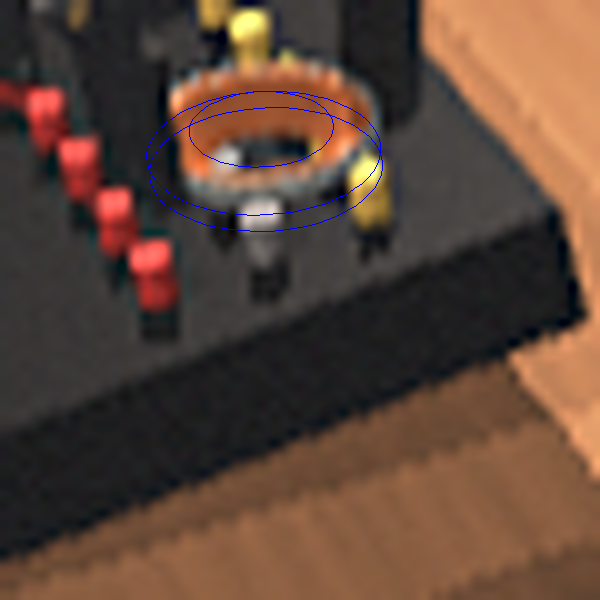

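Request:
drive_tool(
  steps=[
    {"tx": -0.001, "ty": 0, "tz": 0.02, "twist": 0},
    {"tx": -0.001, "ty": -0.001, "tz": 0.035, "twist": 0},
    {"tx": -0.001, "ty": -0.001, "tz": 0.04, "twist": 0},
    {"tx": -0.001, "ty": -0.001, "tz": 0.04, "twist": 0},
    {"tx": -0.001, "ty": -0.001, "tz": 0.04, "twist": 0},
  ],
)

```text
t: 39.65
tcp_pos: [0.4909, 0.172, 0.3042]
tcp_rot: [-143.1, 86.3, 140.1]
wrist_force: [0.1, 0.5, -0.8]
width: 0.0605
```

Request:
drive_tool(
  steps=[
    {"tx": -0.001, "ty": -0.001, "tz": 0.04, "twist": 0},
    {"tx": -0.001, "ty": -0.001, "tz": 0.04, "twist": 0},
    {"tx": -0.001, "ty": -0.001, "tz": 0.04, "twist": 0},
    {"tx": -0.001, "ty": -0.001, "tz": 0.04, "twist": 0},
    {"tx": -0.001, "ty": -0.001, "tz": 0.04, "twist": 0},
  ],
)

```text
t: 40.15
tcp_pos: [0.5296, -0.0318, 0.2927]
tcp_rot: [-139.0, 85.8, 144.1]
wrist_force: [0.9, -0.1, -1.5]
width: 0.0605
```

```bash
python3 -c "
from h import *
where(arb(.28))"
```

```text
t 40.15 tcp [ 0.5296 -0.0318  0.2927] jaw 13.21 xax [-0.0599  0.0434 -0.9973] w 0.0605 F [ 0.9 -0.1 -1.5]
delta txyz [ 0.0048 -0.0039  0.1446]
```

Request:
drive_tool(
  steps=[
    {"tx": 0, "ty": -0.001, "tz": 0.04, "twist": 0},
    {"tx": 0, "ty": -0.001, "tz": 0.04, "twist": 0},
    {"tx": 0, "ty": -0.001, "tz": 0.03, "twist": 0},
    {"tx": 0, "ty": 0, "tz": 0.018, "twist": 0},
    {"tx": 0, "ty": 0, "tz": 0.008, "twist": 0},
  ],
)

```text
t: 40.65
tcp_pos: [0.556, -0.173, 0.2782]
tcp_rot: [-137.7, 85.2, 145.2]
wrist_force: [0.1, 0.4, -0.9]
width: 0.0602
```

```bash
python3 -c "
from h import *
where(arb(.17))"
```

```text
t 40.65 tcp [ 0.556  -0.173   0.2782] jaw 12.99 xax [-0.0691  0.0481 -0.9964] w 0.0602 F [ 0.1  0.4 -0.9]
delta txyz [0.1076 0.0086 0.0077]
```

Request:
drive_tool(
  steps=[
    {"tx": 0.015, "ty": 0.003, "tz": 0.002, "twist": 0},
    {"tx": 0.025, "ty": 0.003, "tz": 0.003, "twist": 0},
    {"tx": 0.03, "ty": 0.002, "tz": 0.002, "twist": 0},
    {"tx": 0.02, "ty": 0, "tz": 0, "twist": 0},
    {"tx": 0.006, "ty": 0, "tz": 0, "twist": 0},
  ],
)

```text
t: 41.15
tcp_pos: [0.5591, -0.1696, 0.1778]
tcp_rot: [-138.4, 85.1, 144.7]
wrist_force: [1.1, -0.4, -0.5]
width: 0.0605
```

```bash
python3 -c "
from h import *
where(arb(.16,off=.063))"
```

```text
t 41.15 tcp [ 0.5591 -0.1696  0.1778] jaw 13.17 xax [-0.0695  0.0492 -0.9964] w 0.0605 F [ 1.1 -0.4 -0.5]
delta txyz [ 0.0176 -0.0001  0.0049]
```

Request:
drive_tool(
  steps=[
    {"tx": 0.005, "ty": 0, "tz": 0.005, "twist": 0},
    {"tx": 0.006, "ty": 0, "tz": 0, "twist": 0},
    {"tx": 0.004, "ty": 0, "tz": 0, "twist": 0},
  ],
)

```text
t: 41.45
tcp_pos: [0.5598, -0.1728, 0.163]
tcp_rot: [-138.6, 85.2, 144.6]
wrist_force: [0.2, -0.7, -1.1]
width: 0.0601
```

```bash
python3 -c "
from h import *
where(arb(.14,off=.066))"
```

```text
t 41.45 tcp [ 0.5598 -0.1728  0.163 ] jaw 13.27 xax [-0.0682  0.0485 -0.9965] w 0.0601 F [ 0.2 -0.7 -1.1]
delta txyz [0.023  0.0003 0.0021]
```

Request:
drive_tool(
  steps=[
    {"tx": 0.006, "ty": 0.0003, "tz": 0.002, "twist": 0},
    {"tx": 0.007, "ty": 0, "tz": 0, "twist": 0},
    {"tx": 0.006, "ty": 0, "tz": 0, "twist": 0},
  ],
)

```text
t: 41.75
tcp_pos: [0.5598, -0.1741, 0.144]
tcp_rot: [-138.9, 85.4, 144.3]
wrist_force: [0.2, -1.5, -2.2]
width: 0.06
```

```bash
python3 -c "
from h import *
where(arb(.1265,off=.065))"
```

```text
t 41.75 tcp [ 0.5598 -0.1741  0.144 ] jaw 13.26 xax [-0.0656  0.0472 -0.9967] w 0.06 F [ 0.2 -1.5 -2.2]
delta txyz [0.0175 0.     0.0003]
```

Request:
drive_tool(
  steps=[
    {"tx": 0.006, "ty": 0, "tz": 0, "twist": 0},
    {"tx": 0.006, "ty": 0, "tz": 0, "twist": 0},
    {"tx": 0.003, "ty": 0, "tz": 0, "twist": 0},
  ],
)

```text
t: 42.05
tcp_pos: [0.5586, -0.1733, 0.1273]
tcp_rot: [-138.8, 85.3, 144.3]
wrist_force: [-0.6, 0.3, -1.3]
width: 0.0599
```

```bash
python3 -c "
from h import *
where(arb(.1255,off=.065))
snap('side','e5',(265,215,345,295),8)"
```

```text
t 42.05 tcp [ 0.5586 -0.1733  0.1273] jaw 13.26 xax [-0.0662  0.0475 -0.9967] w 0.0599 F [-0.6  0.3 -1.3]
delta txyz [0.0017 0.0003 0.0004]
```

View pics/e5.png

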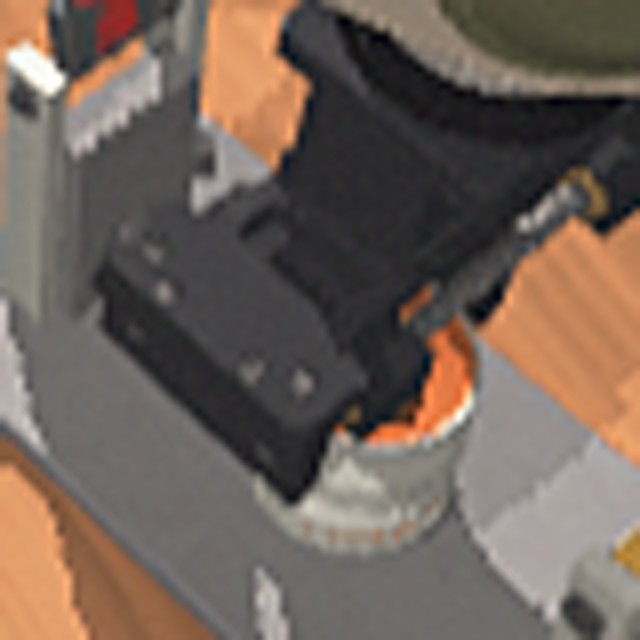

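Near seating; release and rise.

Request:
drive_tool(
  steps=[
    {"tx": 0.001, "ty": 0, "tz": 0, "twist": 0},
    {"tx": 0, "ty": 0, "tz": 0, "twist": 0},
    {"tx": 0, "ty": 0, "tz": 0, "twist": 0},
  ],
  fingers=0.9,
)

```text
t: 42.4
tcp_pos: [0.5587, -0.1733, 0.1264]
tcp_rot: [-138.9, 85.4, 144.3]
wrist_force: [0.6, 0.8, -0.2]
width: 0.0788
```

Request:
drive_tool(
  steps=[
    {"tx": -0.015, "ty": 0.0005, "tz": -0.001, "twist": 0},
    {"tx": -0.03, "ty": 0.0015, "tz": -0.002, "twist": 0},
    {"tx": -0.04, "ty": 0.002, "tz": -0.003, "twist": 0},
    {"tx": -0.04, "ty": 0.002, "tz": -0.003, "twist": 0},
    {"tx": -0.035, "ty": 0.001, "tz": -0.001, "twist": 0},
  ],
)

```text
t: 42.9
tcp_pos: [0.573, -0.169, 0.2883]
tcp_rot: [-138.2, 84.9, 144.9]
wrist_force: [0.7, -0.6, 1.0]
width: 0.0792
```

```bash
python3 -c "
from h import *
print(washers())
where()
snap('side','e8',(265,215,345,295),8); snap('top','e9',(280,130,470,230),4)"
```

```text
[]
t 42.95 tcp [ 0.5743 -0.1696  0.2944] jaw 13.23 xax [-0.0645  0.0468 -0.9968] w 0.0791 F [ 0.6 -1.   4.5]
```

View pics/e8.png

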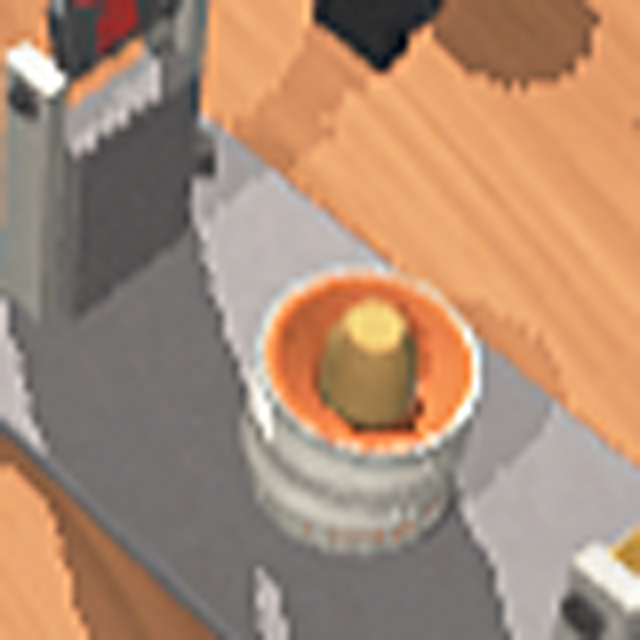

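```bash
cat >> h.py <<'E'
FY=np.array([-.225,.9744]);FX=np.array([.9744,.225])
def fr(xp,yp,z,off=.064):
    """delta to bring finger tip to frame coordinates"""
    t,p,M,w,f=tool();tip=p+off*M[:,0];g=np.r_[ARB+xp*FX+yp*FY,z];d=tip[:2]-ARB
    print('tip frame',(d@FX).round(4),(d@FY).round(4),tip[2].round(4),'F',f.round(1),'xax',M[:,0].round(3),'t',round(t,2),'joints',ctrl.state()['joints'].round(0));print('delta',(M.T@(g-tip)).round(4))
E
python3 -c "
from h import *
fr(0,0,.306)
fr(0,-.185,.306)"
```

```text
tip frame 0.015 0.0009 0.2245 F [-0.3  0.1 -0.6] xax [-0.07   0.049 -0.996] t 43.05 joints [-28.  30.  71.   1.  84. -41.]
delta [-0.0804 -0.0196 -0.0043]
tip frame 0.015 0.0009 0.2245 F [-0.3  0.1 -0.6] xax [-0.07   0.049 -0.996] t 43.05 joints [-28.  30.  71.   1.  84. -41.]
delta [-0.0922 -0.0203  0.1803]
```

View pics/e9.png

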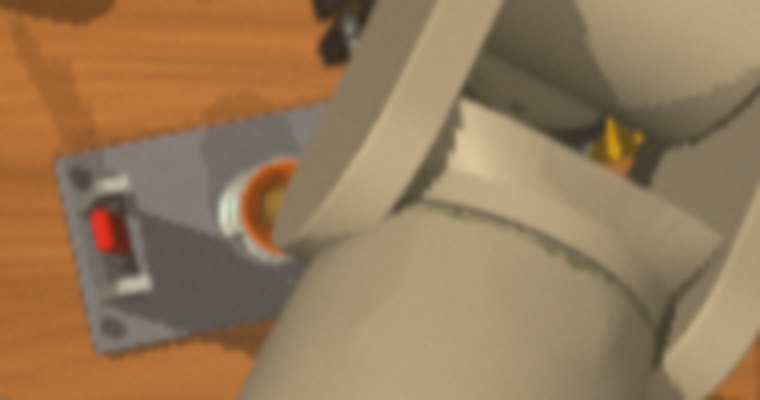

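Request:
drive_tool(
  steps=[
    {"tx": -0.015, "ty": -0.004, "tz": 0, "twist": 0},
    {"tx": -0.025, "ty": -0.006, "tz": 0, "twist": 0},
    {"tx": -0.025, "ty": -0.006, "tz": 0.002, "twist": 0},
    {"tx": -0.015, "ty": -0.003, "tz": 0.004, "twist": 0},
  ],
  fingers=0,
)

```text
t: 43.45
tcp_pos: [0.5606, -0.1831, 0.3644]
tcp_rot: [-137.6, 84.4, 145.5]
wrist_force: [0.5, 0.0, -0.2]
width: 0.0492
```

```bash
python3 -c "
from h import *
fr(0,-.19,.310)"
```

```text
tip frame -0.0011 -0.009 0.3007 F [ 0.5  0.  -0.2] xax [-0.08   0.055 -0.995] t 43.45 joints [-30.  27.  64.   0.  95. -43.]
delta [-0.0224 -0.0005  0.1798]
```

Request:
drive_tool(
  steps=[
    {"tx": -0.006, "ty": 0, "tz": 0.02, "twist": 0},
    {"tx": -0.005, "ty": 0, "tz": 0.03, "twist": 0},
    {"tx": -0.005, "ty": 0, "tz": 0.03, "twist": 0},
    {"tx": -0.004, "ty": 0, "tz": 0.03, "twist": 0},
    {"tx": -0.004, "ty": 0, "tz": 0.03, "twist": 0},
  ],
)

```text
t: 43.95
tcp_pos: [0.5946, -0.3225, 0.3757]
tcp_rot: [-138.1, 84.1, 145.3]
wrist_force: [0.2, 0.4, 0.0]
width: 0.0095
```

```bash
python3 -c "
from h import *
fr(0,-.19,.310)"
```

```text
tip frame 0.0005 -0.1522 0.312 F [0.2 0.4 0. ] xax [-0.084  0.058 -0.995] t 43.95 joints [-38.  41.  40.  -0. 105. -52.]
delta [-0.0008 -0.0007  0.0378]
```

Request:
drive_tool(
  steps=[
    {"tx": -0.001, "ty": 0, "tz": 0.022, "twist": 0},
    {"tx": 0, "ty": 0, "tz": 0.016, "twist": 0},
    {"tx": 0, "ty": 0, "tz": 0, "twist": 0},
  ],
)

```text
t: 44.25
tcp_pos: [0.6032, -0.3648, 0.367]
tcp_rot: [-138.3, 83.7, 144.9]
wrist_force: [0.6, -0.2, -0.7]
width: 0.0004
```

```bash
python3 -c "
from h import *
fr(0,-.19,.24)
snap('side','f1',(230,80,460,310),3)"
```

```text
tip frame -0.001 -0.1951 0.3034 F [ 0.6 -0.2 -0.7] xax [-0.09   0.063 -0.994] t 44.25 joints [-41.  47.  31.  -1. 109. -54.]
delta [0.0634 0.0057 0.0002]
```

View pics/f1.png

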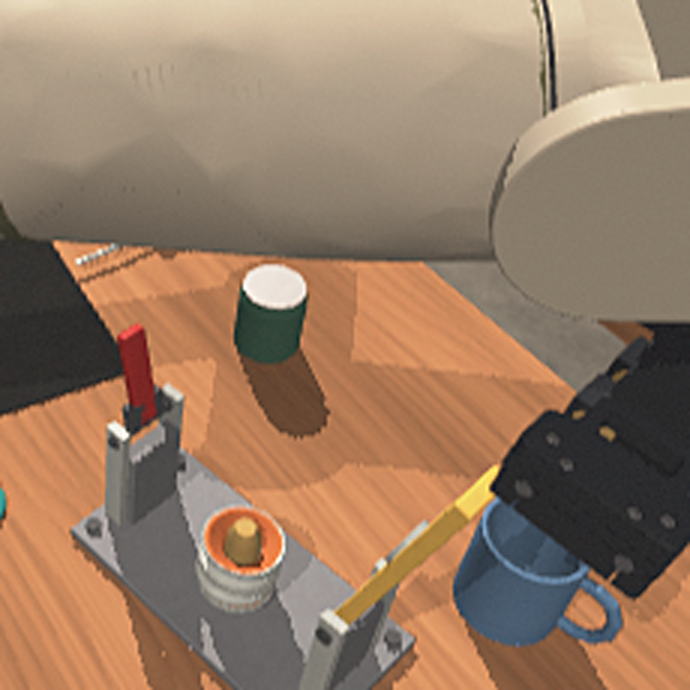

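Request:
drive_tool(
  steps=[
    {"tx": 0.015, "ty": 0.002, "tz": 0, "twist": 0},
    {"tx": 0.02, "ty": 0.002, "tz": 0, "twist": 0},
    {"tx": 0.016, "ty": 0.0015, "tz": 0, "twist": 0},
    {"tx": 0.005, "ty": 0, "tz": 0, "twist": 0},
  ],
)

```text
t: 44.7
tcp_pos: [0.6036, -0.3546, 0.3092]
tcp_rot: [-138.7, 83.6, 144.6]
wrist_force: [0.4, -0.3, -0.6]
width: 0.0003
```

```bash
python3 -c "
from h import *
fr(0,-.155,.245)
snap('side','f2',(300,150,460,310),4)"
```

```text
tip frame 0.0016 -0.1851 0.2456 F [ 0.4 -0.3 -0.6] xax [-0.091  0.064 -0.994] t 44.7 joints [-40.  45.  42.  -1.  99. -53.]
delta [ 0.0032 -0.0013 -0.03  ]
```

View pics/f2.png

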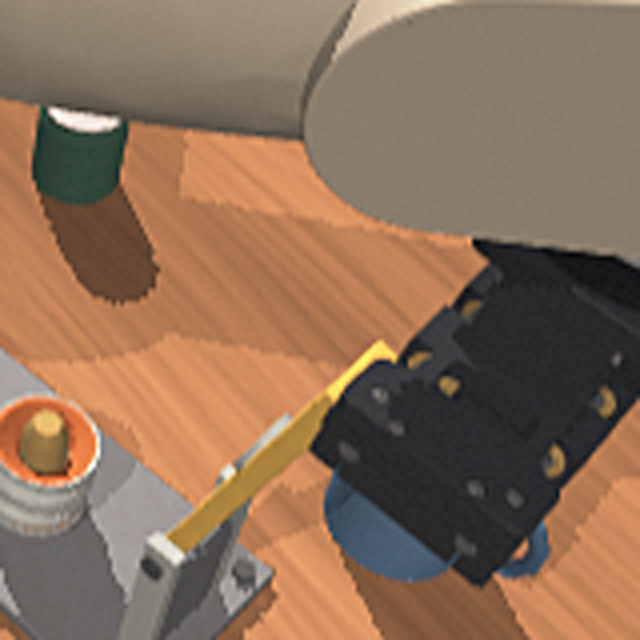

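Request:
drive_tool(
  steps=[
    {"tx": 0, "ty": 0, "tz": -0.012, "twist": 0},
    {"tx": 0, "ty": 0, "tz": -0.015, "twist": 0},
    {"tx": 0, "ty": 0, "tz": -0.015, "twist": 0},
  ],
)

```text
t: 45.05
tcp_pos: [0.5935, -0.313, 0.3145]
tcp_rot: [-138.3, 83.8, 145.0]
wrist_force: [1.5, -2.5, 1.6]
width: 0.0007
```

```bash
python3 -c "
from h import *
fr(0,-.11,.24)"
```

```text
tip frame 0.0013 -0.1425 0.2509 F [ 1.5 -2.5  1.6] xax [-0.089  0.062 -0.994] t 45.05 joints [-38.  40.  50.  -0.  96. -51.]
delta [ 0.0135 -0.0003 -0.0315]
```

Request:
drive_tool(
  steps=[
    {"tx": 0.003, "ty": 0, "tz": -0.012, "twist": 0},
    {"tx": 0.003, "ty": 0, "tz": -0.012, "twist": 0},
    {"tx": 0.003, "ty": 0, "tz": -0.01, "twist": 0},
  ],
)

```text
t: 45.35
tcp_pos: [0.5849, -0.2778, 0.3137]
tcp_rot: [-137.2, 84.4, 146.1]
wrist_force: [1.8, -2.6, 1.6]
width: -0.0
```

```bash
python3 -c "
from h import *
fr(0,-.09,.235)
snap('side','f3',(280,150,440,310),4)"
```

```text
tip frame 0.0012 -0.1068 0.25 F [ 1.8 -2.6  1.6] xax [-0.081  0.054 -0.995] t 45.35 joints [-36.  36.  57.  -0.  93. -49.]
delta [ 0.0162 -0.0001 -0.0157]
```

View pics/f3.png

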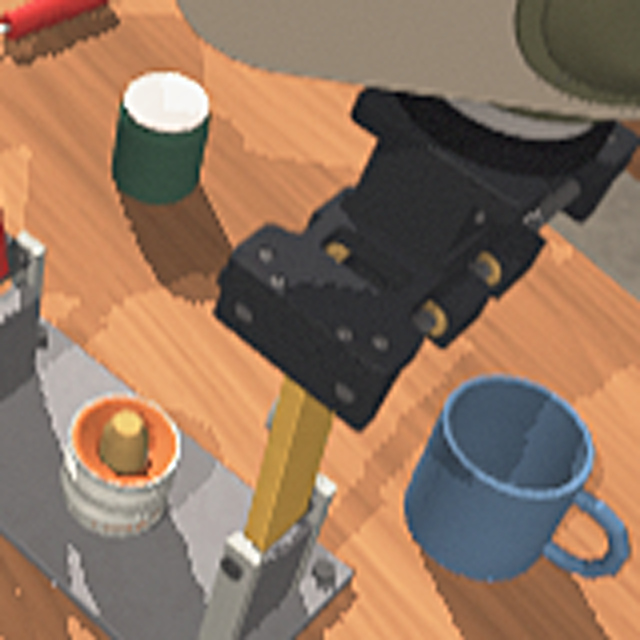

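Request:
drive_tool(
  steps=[
    {"tx": 0.007, "ty": 0, "tz": -0.01, "twist": 0},
    {"tx": 0.007, "ty": 0, "tz": -0.01, "twist": 0},
    {"tx": 0.006, "ty": 0, "tz": -0.009, "twist": 0},
  ],
)

```text
t: 45.7
tcp_pos: [0.5768, -0.2475, 0.3]
tcp_rot: [-136.4, 84.9, 146.9]
wrist_force: [0.7, -1.9, 2.2]
width: 0.0
```

```bash
python3 -c "
from h import *
fr(0,-.043,.222)"
```

```text
tip frame 0.0005 -0.076 0.2362 F [ 0.7 -1.9  2.2] xax [-0.074  0.048 -0.996] t 45.7 joints [-34.  34.  63.  -0.  89. -47.]
delta [ 0.0163  0.0006 -0.032 ]
```

Request:
drive_tool(
  steps=[
    {"tx": 0.005, "ty": 0, "tz": -0.011, "twist": 0},
    {"tx": 0.006, "ty": 0, "tz": -0.011, "twist": 0},
    {"tx": 0.006, "ty": 0, "tz": -0.01, "twist": 0},
  ],
)

```text
t: 46.0
tcp_pos: [0.5687, -0.2151, 0.2883]
tcp_rot: [-136.4, 85.4, 147.0]
wrist_force: [1.8, -1.1, 0.7]
width: 0.0004
```

```bash
python3 -c "
from h import *
fr(0,-.013,.201)"
```

```text
tip frame 0.0003 -0.043 0.2245 F [ 1.8 -1.1  0.7] xax [-0.067  0.044 -0.997] t 46.0 joints [-32.  31.  69.   0.  85. -45.]
delta [ 0.0252  0.0012 -0.0286]
```

Request:
drive_tool(
  steps=[
    {"tx": 0.008, "ty": 0, "tz": -0.01, "twist": 0},
    {"tx": 0.009, "ty": 0, "tz": -0.01, "twist": 0},
    {"tx": 0.009, "ty": 0, "tz": -0.008, "twist": 0},
  ],
)

```text
t: 46.3
tcp_pos: [0.5613, -0.1858, 0.267]
tcp_rot: [-137.1, 85.9, 146.3]
wrist_force: [1.1, 0.9, 2.3]
width: 0.0004
```

```bash
python3 -c "
from h import *
fr(0,.010,.173)
snap('side','f4',(250,120,410,280),4)"
```

```text
tip frame 0.0001 -0.0131 0.2032 F [1.1 0.9 2.3] xax [-0.06   0.04  -0.997] t 46.3 joints [-30.  30.  74.   0.  80. -43.]
delta [ 0.0313  0.0016 -0.0214]
```

View pics/f4.png

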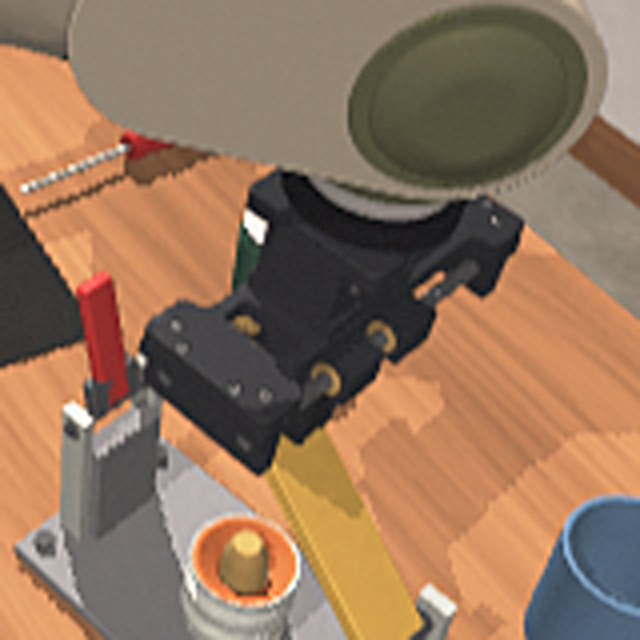

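Request:
drive_tool(
  steps=[
    {"tx": 0.01, "ty": 0.0005, "tz": -0.008, "twist": 0},
    {"tx": 0.011, "ty": 0.0005, "tz": -0.008, "twist": 0},
    {"tx": 0.01, "ty": 0.0005, "tz": -0.005, "twist": 0},
  ],
)

```text
t: 46.65
tcp_pos: [0.5557, -0.1622, 0.2363]
tcp_rot: [-137.1, 85.9, 146.3]
wrist_force: [-0.2, 0.6, 2.3]
width: 0.0003
```

Request:
drive_tool(
  steps=[
    {"tx": 0.011, "ty": 0.0005, "tz": -0.006, "twist": 0},
    {"tx": 0.011, "ty": 0.0005, "tz": -0.005, "twist": 0},
    {"tx": 0.011, "ty": 0.0005, "tz": -0.005, "twist": 0},
  ],
)

```text
t: 46.95
tcp_pos: [0.5513, -0.1441, 0.2015]
tcp_rot: [-136.8, 85.9, 146.6]
wrist_force: [-0.1, -0.5, 0.3]
width: 0.0007
```

```bash
python3 -c "
from h import *
fr(0,.030,.106)"
```

```text
tip frame -0.0004 0.0298 0.1377 F [-0.1 -0.5  0.3] xax [-0.06   0.039 -0.997] t 46.95 joints [-27.  30.  83.   1.  70. -40.]
delta [0.0316 0.0019 0.0014]
```

Request:
drive_tool(
  steps=[
    {"tx": 0.01, "ty": 0.0006, "tz": 0, "twist": 0},
    {"tx": 0.01, "ty": 0.0006, "tz": 0, "twist": 0},
    {"tx": 0.007, "ty": 0.0006, "tz": 0, "twist": 0},
  ],
)

```text
t: 47.25
tcp_pos: [0.5509, -0.1416, 0.1711]
tcp_rot: [-136.9, 85.7, 146.5]
wrist_force: [-0.4, 0.2, 1.1]
width: 0.0001
```

```bash
python3 -c "
from h import *
fr(0,.030,.103)
snap('side','f5',(230,140,390,300),4)"
```

```text
tip frame -0.0003 0.0324 0.1073 F [-0.4  0.2  1.1] xax [-0.062  0.041 -0.997] t 47.25 joints [-26.  32.  85.   1.  67. -40.]
delta [0.0042 0.0005 0.0027]
```

View pics/f5.png

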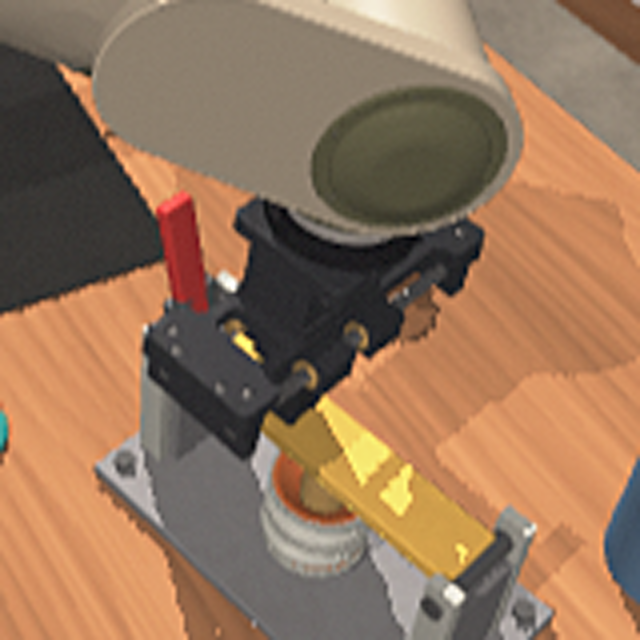

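Continue pressing gently until the bar meets its stop.

Request:
drive_tool(
  steps=[
    {"tx": 0.003, "ty": 0, "tz": 0, "twist": 0},
    {"tx": 0.003, "ty": 0, "tz": 0, "twist": 0},
  ],
)

```text
t: 47.5
tcp_pos: [0.5508, -0.1416, 0.1682]
tcp_rot: [-136.8, 85.8, 146.7]
wrist_force: [-15.8, 6.8, 38.5]
width: 0.0003
```

Request:
drive_tool(
  steps=[
    {"tx": 0.002, "ty": 0, "tz": 0, "twist": 0},
  ],
)

```text
t: 47.6
tcp_pos: [0.5507, -0.1416, 0.1686]
tcp_rot: [-136.8, 85.9, 146.7]
wrist_force: [-7.0, 4.4, 12.6]
width: 0.0004
```

Request:
drive_tool(
  steps=[
    {"tx": -0.02, "ty": 0, "tz": 0, "twist": 0},
    {"tx": -0.035, "ty": 0, "tz": 0, "twist": 0},
    {"tx": -0.04, "ty": 0, "tz": 0, "twist": 0},
    {"tx": -0.035, "ty": 0, "tz": 0, "twist": 0},
  ],
)

```text
t: 48.0
tcp_pos: [0.5577, -0.147, 0.2995]
tcp_rot: [-135.9, 85.5, 147.5]
wrist_force: [0.1, 0.6, 0.1]
width: 0.0003
```

```bash
python3 -c "
from h import *
fr(0,.185,.25)
snap('side','g1',(230,140,390,300),4)
c='side'; print([(r['conf'],r['uv']) for q in('lever_end','lever_hinge') for r in ctrl.landmark_of(c,q)])"
```

```text
tip frame 0.0048 0.0258 0.2357 F [0.1 0.6 0.1] xax [-0.067  0.042 -0.997] t 48.0 joints [-27.  26.  74.   0.  84. -40.]
delta [-0.005  -0.0042 -0.1598]
[(0.88, [273.2, 188.9]), (0.22, [316.1, 196.3]), (0.63, [277.2, 219.6])]
```

View pics/g1.png

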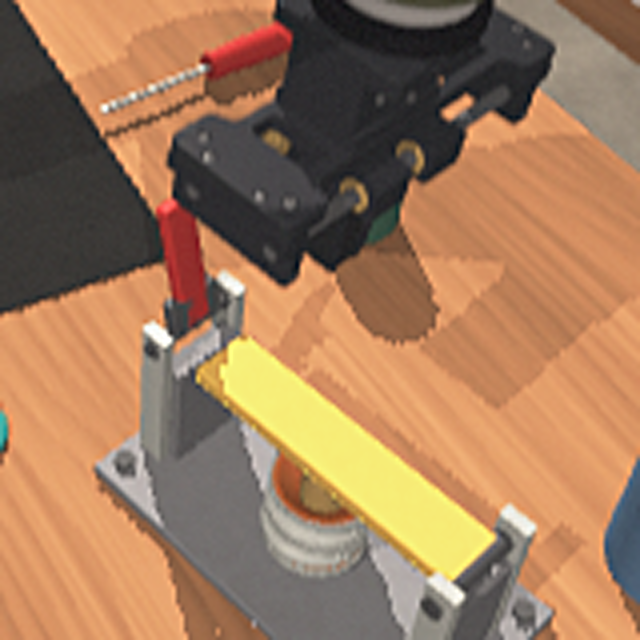

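Request:
drive_tool(
  steps=[
    {"tx": -0.003, "ty": -0.001, "tz": -0.025, "twist": 0},
    {"tx": -0.002, "ty": -0.001, "tz": -0.04, "twist": 0},
    {"tx": -0.002, "ty": -0.001, "tz": -0.04, "twist": 0},
    {"tx": 0, "ty": -0.001, "tz": -0.035, "twist": 0},
    {"tx": 0, "ty": 0, "tz": -0.018, "twist": 0},
  ],
)

```text
t: 48.65
tcp_pos: [0.5157, 0.0078, 0.3081]
tcp_rot: [-134.1, 85.1, 149.0]
wrist_force: [0.3, 0.1, 0.1]
width: 0.0005
```

```bash
python3 -c "
from h import *
fr(0,.19,.175)
snap('side','g2',(190,100,350,260),4)"
```

```text
tip frame -0.0016 0.1862 0.2444 F [0.3 0.1 0.1] xax [-0.074  0.044 -0.996] t 48.65 joints [-13.  18.  85.   2.  82. -26.]
delta [0.0692 0.0059 0.0004]
```

View pics/g2.png

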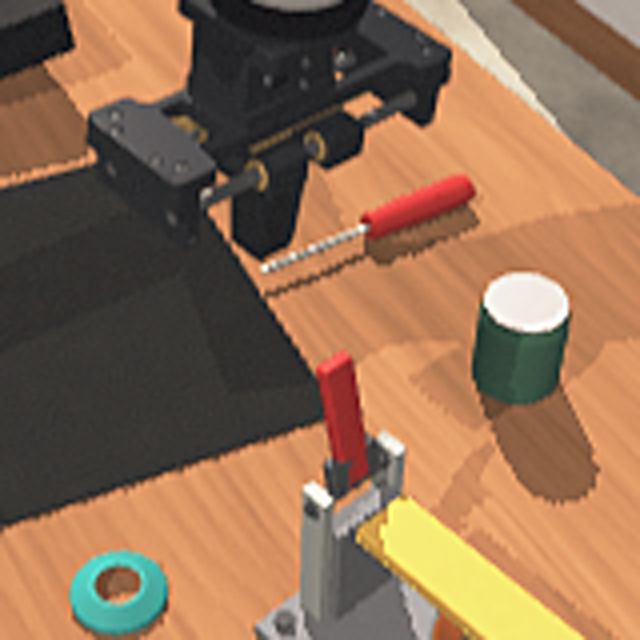

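Request:
drive_tool(
  steps=[
    {"tx": 0.02, "ty": 0.002, "tz": 0, "twist": 0},
    {"tx": 0.025, "ty": 0.002, "tz": 0, "twist": 0},
    {"tx": 0.018, "ty": 0.002, "tz": 0, "twist": 0},
    {"tx": 0.003, "ty": 0, "tz": 0, "twist": 0},
  ],
)

```text
t: 49.1
tcp_pos: [0.5152, 0.014, 0.2362]
tcp_rot: [-133.2, 84.8, 150.0]
wrist_force: [0.2, -0.5, 0.4]
width: 0.0002
```

```bash
python3 -c "
from h import *
fr(0,.15,.172)
snap('side','g3',(190,100,350,260),4)"
```

```text
tip frame -0.001 0.1926 0.1725 F [ 0.2 -0.5  0.4] xax [-0.078  0.045 -0.996] t 49.1 joints [-12.  22.  91.   2.  72. -26.]
delta [-0.0022  0.0008  0.0425]
```

View pics/g3.png

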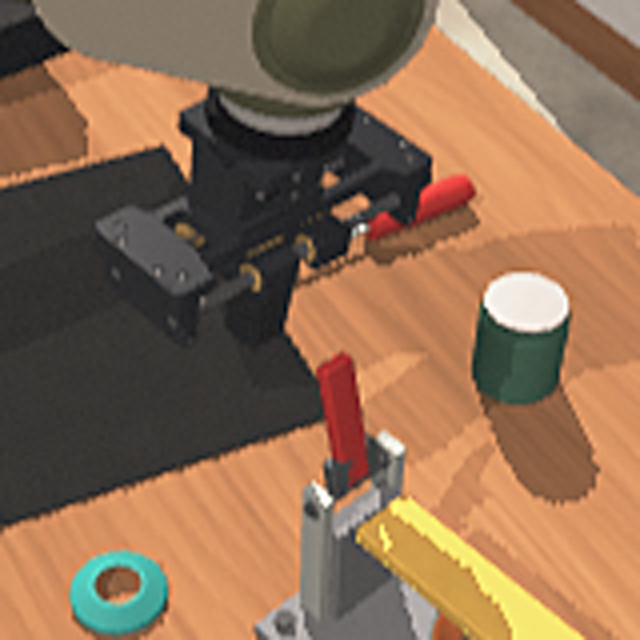

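Request:
drive_tool(
  steps=[
    {"tx": -0.001, "ty": 0, "tz": 0.015, "twist": 0},
    {"tx": -0.001, "ty": 0, "tz": 0.015, "twist": 0},
    {"tx": -0.001, "ty": 0, "tz": 0.012, "twist": 0},
    {"tx": -0.001, "ty": 0, "tz": 0.012, "twist": 0},
  ],
)

```text
t: 49.55
tcp_pos: [0.5293, -0.0435, 0.2394]
tcp_rot: [-133.9, 85.0, 149.4]
wrist_force: [-1.2, 3.1, 2.5]
width: 0.0005
```

```bash
python3 -c "
from h import *
fr(0,.123,.172)"
```

```text
tip frame -0.0 0.1333 0.1756 F [-1.2  3.1  2.5] xax [-0.075  0.044 -0.996] t 49.55 joints [-18.  24.  88.   1.  74. -31.]
delta [0.003  0.0002 0.0105]
```

Contact (3 N). Follow the lever's arc.

Request:
drive_tool(
  steps=[
    {"tx": 0.002, "ty": 0, "tz": 0.01, "twist": 0},
    {"tx": 0.001, "ty": 0, "tz": 0.01, "twist": 0},
    {"tx": 0.001, "ty": 0, "tz": 0.01, "twist": 0},
  ],
)

```text
t: 49.85
tcp_pos: [0.5366, -0.0758, 0.2341]
tcp_rot: [-134.6, 85.0, 148.6]
wrist_force: [-0.1, 2.1, -0.9]
width: 0.0004
```

```bash
python3 -c "
from h import *
fr(0,.092,.1665)
snap('side','g4',(190,100,350,260),4)"
```

```text
tip frame -0.0001 0.1002 0.1703 F [-0.1  2.1 -0.9] xax [-0.074  0.045 -0.996] t 49.85 joints [-21.  25.  86.   1.  74. -34.]
delta [0.0033 0.0003 0.0084]
```

View pics/g4.png

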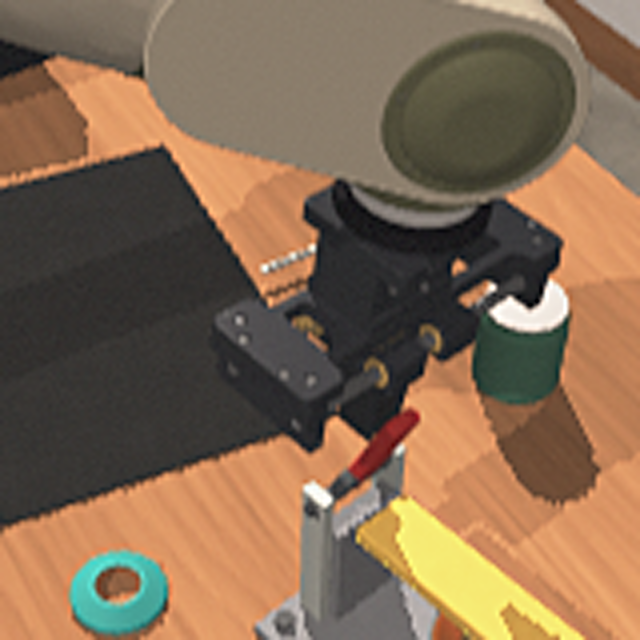

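Request:
drive_tool(
  steps=[
    {"tx": 0.004, "ty": 0, "tz": 0.009, "twist": 0},
    {"tx": 0.005, "ty": 0, "tz": 0.008, "twist": 0},
    {"tx": 0.006, "ty": 0, "tz": 0.006, "twist": 0},
  ],
)

```text
t: 50.2
tcp_pos: [0.5416, -0.1003, 0.2169]
tcp_rot: [-134.5, 85.2, 148.6]
wrist_force: [1.2, 1.4, 1.7]
width: 0.0001
```

```bash
python3 -c "
from h import *
fr(0,.063,.138)"
```

```text
tip frame -0.0006 0.075 0.1531 F [1.2 1.4 1.7] xax [-0.072  0.044 -0.996] t 50.2 joints [-23.  27.  85.   1.  72. -36.]
delta [0.0143 0.0014 0.0129]
```

Request:
drive_tool(
  steps=[
    {"tx": 0.006, "ty": 0.0005, "tz": 0.005, "twist": 0},
    {"tx": 0.007, "ty": 0.0005, "tz": 0.004, "twist": 0},
    {"tx": 0.007, "ty": 0.0005, "tz": 0.003, "twist": 0},
  ],
)

```text
t: 50.5
tcp_pos: [0.5447, -0.1125, 0.1944]
tcp_rot: [-133.9, 85.3, 149.3]
wrist_force: [-0.8, 0.0, 1.4]
width: 0.0005
```

Request:
drive_tool(
  steps=[
    {"tx": 0.006, "ty": 0.0005, "tz": 0, "twist": 0},
  ],
)

```text
t: 50.6
tcp_pos: [0.5448, -0.1126, 0.1876]
tcp_rot: [-133.6, 85.3, 149.6]
wrist_force: [0.9, -1.1, 3.0]
width: 0.0005
```

```bash
python3 -c "
from h import *
fr(0,.058,.118)"
```

```text
tip frame -0.0003 0.0622 0.1238 F [ 0.9 -1.1  3. ] xax [-0.071  0.042 -0.997] t 50.6 joints [-24.  30.  86.   1.  68. -37.]
delta [0.0055 0.0006 0.0046]
```

Request:
drive_tool(
  steps=[
    {"tx": 0.003, "ty": 0, "tz": 0.004, "twist": 0},
    {"tx": 0.002, "ty": 0, "tz": 0, "twist": 0},
  ],
)

```text
t: 50.8
tcp_pos: [0.5453, -0.1163, 0.1814]
tcp_rot: [-133.5, 85.2, 149.7]
wrist_force: [-0.8, -4.0, 15.5]
width: 0.0004
```

Request:
drive_tool(
  steps=[
    {"tx": 0.002, "ty": 0, "tz": 0, "twist": 0},
  ],
)

```text
t: 50.9
tcp_pos: [0.5454, -0.1164, 0.1811]
tcp_rot: [-133.3, 85.3, 149.9]
wrist_force: [-7.3, 2.7, 27.3]
width: 0.0005
```

Request:
drive_tool(
  steps=[
    {"tx": -0.02, "ty": 0, "tz": 0, "twist": 0},
    {"tx": -0.04, "ty": 0, "tz": 0, "twist": 0},
    {"tx": -0.04, "ty": 0, "tz": -0.03, "twist": 0},
    {"tx": -0.03, "ty": 0, "tz": -0.045, "twist": 0},
    {"tx": 0, "ty": 0, "tz": -0.045, "twist": 0},
  ],
)

```text
t: 51.4
tcp_pos: [0.5278, -0.0081, 0.3191]
tcp_rot: [-133.3, 85.1, 149.5]
wrist_force: [0.7, 0.4, -0.3]
width: 0.0005
```

Request:
drive_tool(
  steps=[
    {"tx": 0, "ty": 0, "tz": -0.045, "twist": 0},
    {"tx": 0, "ty": 0, "tz": -0.045, "twist": 0},
    {"tx": 0, "ty": 0, "tz": -0.045, "twist": 0},
    {"tx": 0, "ty": 0, "tz": -0.02, "twist": 0},
  ],
)

```text
t: 51.8
tcp_pos: [0.4904, 0.1507, 0.3297]
tcp_rot: [-134.2, 85.2, 148.7]
wrist_force: [0.7, -0.1, -0.3]
width: 0.0003
```

```bash
python3 -c "
from h import *
where()
snap('side','z1',(240,170,400,340),4); snap('top','z2',None,1.5)
np.set_printoptions(precision=4,suppress=True)
for q in ('bar_end','lever_end','lever_hinge','bar_hinge'):
    a=ctrl.landmark_of('top',q);b=ctrl.landmark_of('side',q)
    if a and b:
        P,e=tri(a[0]['uv'],b[0]['uv']);d=P[:2]-ARB;print(q,d@FX,d@FY,P[2],e)
"
```

```text
t 51.8 tcp [0.4904 0.1507 0.3297] jaw 13.02 xax [-0.0716  0.0435 -0.9965] w 0.0003 F [ 0.7 -0.1 -0.3]
bar_end 0.005878338800786669 0.092429840952702 0.09360428828474682 0.009069956835940468
lever_end 0.00327027646577972 0.022198536990836914 0.12005480941655772 0.003519512215209903
lever_hinge 0.0017267365115710516 0.10840306337386138 0.10888069684177837 0.008890016083154552
bar_hinge -0.005454844774900941 -0.0938294335521893 0.11150210988131304 0.004995222965343322
```

View pics/z1.png

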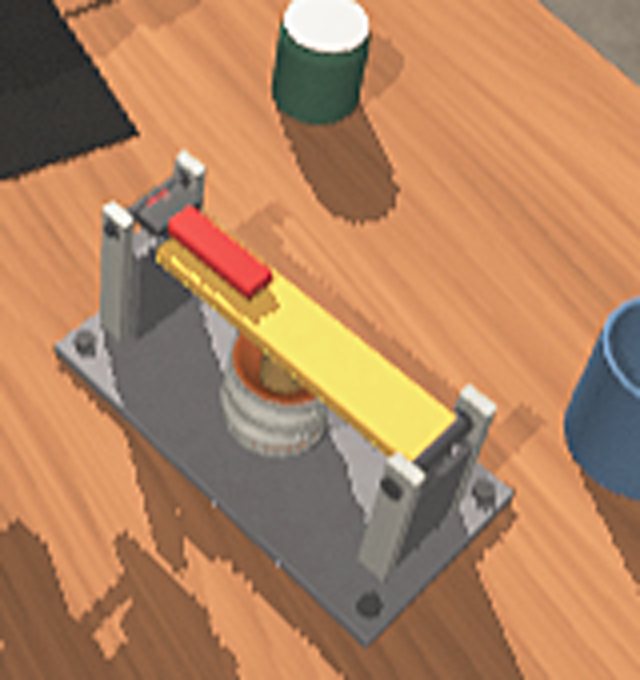

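View pics/z2.png

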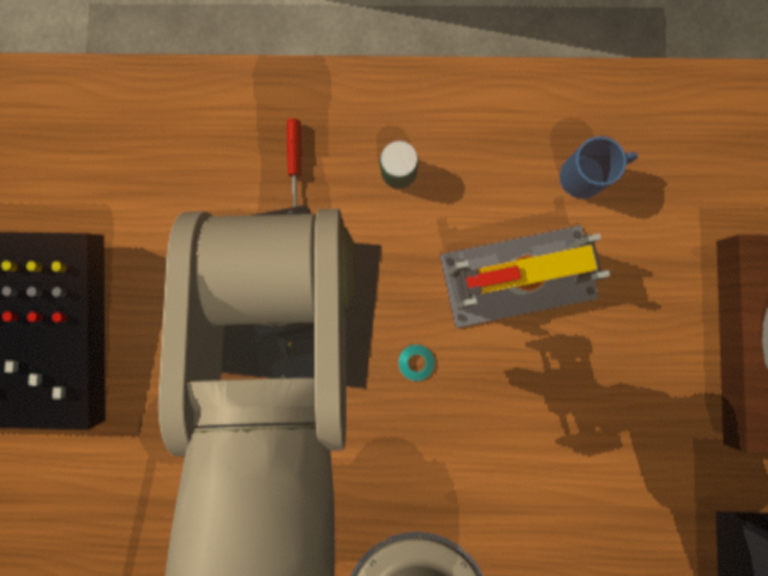

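Request:
drive_tool(
  steps=[
    {"tx": 0, "ty": 0, "tz": 0, "twist": 0},
    {"tx": 0, "ty": 0, "tz": 0, "twist": 0},
  ],
)

```text
t: 52.5
tcp_pos: [0.4922, 0.1461, 0.3291]
tcp_rot: [-133.6, 85.2, 149.0]
wrist_force: [0.2, -0.4, -0.1]
width: 0.0006
```

```bash
python3 -c "
from h import *
print(ctrl.hand_in())"
```

```text
the job is handed in; nothing more can be done
None
```

All five cone washers from the mat are on the arbor, bottom to top: hollow-up, crown-up, hollow-up, crown-up, hollow-up. I then swung the yellow bar shut, folded the red lever down onto it, and handed in at 52.5 s of the 210 s allowed.

**Last checks:**
- **Pack:** the final pictures show it intact under the bar. I judged the seating of each washer from the side camera after release, without measuring it.
- **Bar:** pressing it stopped with the fingertip at 104.5 mm, where 104 mm was expected.
- **Lever:** pressing it stopped at 117.3 mm, where 117 mm was expected. Its triangulated end came out at 22 mm along the frame and 120 mm high, against 23 and 117 expected.
- **Bystanders:** the tin, screwdriver and mug look unmoved.

**What went wrong or disagreed:**
- **Bar end:** the network-based reading put it at about 94 mm instead of 104 mm. The two camera rays missed each other by 9 mm, so I trusted the contact height and the pictures instead.
- **Second washer:** it caught on the arbor's taper on the first try, with about 32 N at the wrist. It tilted in the grip and went on after a small shift.
- **Fourth washer:** it slipped out of its first grasp, with a wrist reading of 48 N. That came from the fingers squeezing the washer; I did not see the gripper's body press on anything. It moved about 5 mm on the mat, and I measured it again and regrasped it.
- **Bar stop:** the wrist force briefly read about 42 N in total when the bar met its stop. The contact was at the fingertips.
- **Tool tilt:** it drifted to about 5° over the run, because the moves cannot correct tilt.

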